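# Make up a case tray for staining

### The arm

A 6-joint arm with a two-finger parallel gripper is mounted at the origin on the work surface. World frame = base frame: x ahead of the robot, y to its left, z up, the work surface at z = 0. Lengths are in m, angles in rad, forces in N, time in s.
With the tool pointing down it reaches from about 0.35 to 0.725 m from the base axis. Payload 6 kg.
Tool frame: the origin (TCP) lies midway between the tips of the shut fingers; the grasp point (between the pads) lies 19 mm behind it; z points along the fingers, x is the direction in which the jaws open and shut, and the axes are right-handed (so a half turn about z gives the same grasp; the last joint's range is limited). The gripper opens to 85 mm and grips with 20 to 120 N. Pads are 22 mm wide; open, the fingers measure 114 mm over their backs; the gripper's body (76 mm by 85 mm) begins 54 mm behind the grasp point. The pads swing forward as they close: fully open they stand 13 mm farther back than shut.
Start: joints at [1.562, 0.04, 0.085, 0, -1.615, -0.334], TCP at [0.202, 0.565, 0.231] pointing down, gripper open.
Joint ranges: [-2.56, 2.56], [-1.29, 2.01], [-1.08, 1.49], [-3.29, 1.98], [-2.81, -0.18], [-2.99, 2.99]. Speed limits (rad/s): [2.57, 2.57, 3.01, 3.14, 3.14, 3.14].

### API

Orientations are given as a unit quaternion [x, y, z, w].
In Python, from workcell import r gives the robot as it stands.
- The arm moves only by the shell command python3 -m pendant 'ROWS' [OPENING]. ROWS is JSON, a list of rows, each an object of numbers: "dx", "dy", "dz": the shift along the tool's x, y, z in mm; "wx", "wy", "wz": the turn, a rotation vector about the tool's x, y, z in degrees. A call has 1 to 12 rows; each row is the pose to reach, as a shift and turn from the pose commanded when the call began, along the tool's axes at that moment; what a row does not reach only later rows make up. A row lasts 1/12 s, in which the tool goes at most 41.7 mm and 7.16 degrees, less where a joint would pass 70% of its speed; a pose out of reach is approached as far as the arm can. A call with a gripper value outside its range is refused whole. OPENING is the opening, from -1 (shut) to 1 (fully open), set as the call begins (- or left out, the last holds). The fingers move at their own pace and stop on an object; the grip force is fixed at half the most. Time passes only in rows, so rows that repeat a pose let the fingers close. It gives the time, the measured TCP pose, the force and the opening at its end, in the units of the state.
- r.get_state(): the state, without advancing time (a new reading comes with each control period).
- r.grab_frame(name): name is "scene" or "top" or "wrist"; returns a dict with "frame" (384x512x3 uint8, red, green, blue), "camera_matrix" (3x3 intrinsics, pixels), "rvec" (rotation vector, rad) and "tvec" (3), from world to camera coordinates, as OpenCV has them. Camera axes: x right, y down, z forward; pixel columns grow to the right and rows downward; lengths in m; the calibration is good to about 2 mm. A picture is of the moment at which its call begins. There is no depth.
- r.close_job(): hands the job in, once; it reports no verdict.
The state is a dict: "clock": time; "joint_pos": joint angles; "qd": joint speeds; "joint_torque": joint torques, N m; "tool_pos": TCP position; "ee_rot": TCP orientation; "wrist_force": force on the tool from outside, world axes, zero at the start; "torque": the same for the moment, N m; "opening": opening from 0.0 (shut) to 1.0 (fully open).
Only numpy, scipy, OpenCV 4.12 (cv2) and the standard library are available. Lean on these libraries where they do the work, as an engineer would, in place of code of your own. Each camera call takes 0.05 s, during which the arm holds its last target. There are 200 camera calls.

### The job

Make up the case tray for staining: lay the slide carrier flat inside the rectangle on the steel drip plate, fix the smear with a short press of the spray bottle's nozzle, right down and let go, and then lay the carrier inside the rectangle on the blue tray. Stand each coloured-cap jar that is there inside the tray's ring of its colour, and nest all the steel cups upright into one straight stack with its foot inside the double black ring. Never spray while the carrier is not in its rectangle on the plate, and leave everything else on the bench where it is.

Things in the scene. Friction and masses are not known exactly. Their poses are not given: they have to be found in the camera images.
- tray: The case tray, fixed to the bench: a blue tray 292 x 212 mm over its 8 mm high, 6 mm thick rim, with a white printed layout sheet on its floor, 4 mm above the bench. Origin at the centre of its underside; x along the long side. The sheet shows a black rectangle (carrier), a black double ring (cup stack) and, in a row 84 mm apart along the other long side, a red, a blue and a green ring (jars).
- slide_spot (a point): Centre of the black rectangle on the tray's sheet, on the tray floor; 104 x 50 mm inside its line, long along this point's x.
- stack_spot (a point): Centre of the black double ring on the tray's sheet, on the tray floor; the outer ring is 54 mm across inside its line, the small inner one 31 mm.
- red_ring: The red ring printed on the tray's sheet, 68 mm across inside its line; origin at its centre on the tray floor. Which colour is in which place of the row varies.
- blue_ring: The blue ring printed on the tray's sheet, 68 mm across inside its line; origin at its centre on the tray floor. Which colour is in which place of the row varies.
- green_ring: The green ring printed on the tray's sheet, 68 mm across inside its line; origin at its centre on the tray floor. Which colour is in which place of the row varies.
- red_jar: Closed sample jar with a red screw cap, 46 mm tall: off-white body 48 mm across, cap 50 mm across and the top 14 mm. Origin at the centre of its underside, z up through the cap; 50 to 100 g. May be absent.
- blue_jar: Closed sample jar with a blue screw cap, 46 mm tall: off-white body 48 mm across, cap 50 mm across and the top 14 mm. Origin at the centre of its underside, z up through the cap; 50 to 100 g. May be absent.
- green_jar: Closed sample jar with a green screw cap, 46 mm tall: off-white body 48 mm across, cap 50 mm across and the top 14 mm. Origin at the centre of its underside, z up through the cap; 50 to 100 g. May be absent.
- cup1: Open steel staining cup, 48 mm tall; all cups are alike. The top 14 mm is an upright collar 60 mm across outside and 54 mm inside; below its ledge the body tapers from 50 mm to a foot 32 mm across. Nested, a cup's collar rests on the rim of the cup below, so each adds 14 mm, with 1.5 to 2 mm play. Origin at the centre of its underside, z up; 60 g. May be absent.
- cup2: Open steel staining cup, 48 mm tall; all cups are alike. The top 14 mm is an upright collar 60 mm across outside and 54 mm inside; below its ledge the body tapers from 50 mm to a foot 32 mm across. Nested, a cup's collar rests on the rim of the cup below, so each adds 14 mm, with 1.5 to 2 mm play. Origin at the centre of its underside, z up; 60 g. May be absent.
- cup3: Open steel staining cup, 48 mm tall; all cups are alike. The top 14 mm is an upright collar 60 mm across outside and 54 mm inside; below its ledge the body tapers from 50 mm to a foot 32 mm across. Nested, a cup's collar rests on the rim of the cup below, so each adds 14 mm, with 1.5 to 2 mm play. Origin at the centre of its underside, z up; 60 g. May be absent.
- carrier: White plastic slide carrier, a block 86 x 34 x 16 mm (x, y, z) lying flat, with a glass slide with a pink smear on its top. Origin at the centre of its underside; x along its length. Either end may point either way. 35 to 70 g.
- spray_spot (a point): Centre of the black rectangle on the steel drip plate of the fixing station (fixed; plate 235 x 85 mm, its top 4 mm above the bench, and this point lies on it). 104 x 50 mm inside its line, long along this point's x, which points to the spray bottle, whose axis is 140 mm away: a white and blue bottle 44 mm across, clamped upright.
- nozzle_top (a point): Centre of the flat top of the spray bottle's grey nozzle cap (25 mm across, about 154 mm above the bench), which moves down with it.
- nozzle (a joint): How far the sprung nozzle cap is pressed down: 0 at rest, 0.005 m right down; it takes 1.5 N to start and 5 N to go right down, and springs back when let go. It sprays while it is down.
- spare_jar: Sample jar like the others but with a white cap; it has no place on the tray. Leave it. Origin at the centre of its underside.
- wash_bottle: White wash bottle with red cap, 60 mm across, 166 mm tall. Leave it. Origin at the centre of its underside.
- tip_box: Blue pipette tip box with pale lid, 80 x 120 x 62 mm. Leave it. Origin at the centre of its underside.
- timer: White bench timer, 60 x 70 x 18 mm. Leave it. Origin at the centre of its underside.
- marker: White marker pen with black cap, 130 mm long, lying. Leave it. Origin at the centre of its underside.
- petri: Closed round culture dish, 92 mm across, 13 mm tall. Leave it. Origin at the centre of its underside.

How it is judged:
By the outcome, as a careful person would: the job done as asked, in the order asked, and still so for the second after the job is handed in, with the robot touching nothing.
Of red_jar, blue_jar, green_jar only 2 to 3 are there at a start; the rules pass over those that are not, and their reading is None.
Of cup1, cup2, cup3 only 2 to 3 are there at a start; the rules pass over those that are not, and their reading is None.
At some moment in a run one of red_jar, blue_jar, green_jar may be knocked a few centimetres aside while the robot is not near it.
It also fails if it takes over 210 s, if anything falls off the work surface, if the arm or the gripper's body presses on something with over 40 N, if the wrist force passes 120 N, or if a joint passes its speed limit or range.

## Working session

There is one attempt and no reset: what is moved stays moved. The work goes in short steps, Python scripts to look and compute and a shell command to move; the robot and the scene stay as the last step left them, time stands still between calls to the robot, and variables do not carry over. Pictures are saved under pics/ and viewed, about 12 in all and at most 16, crops included, and the job is handed in when it is done.

```bash
ls; mkdir -p pics
cat > h.py <<'E'
import numpy as np, cv2
from workcell import r
def snap(name, fn=None, crop=None, scale=1):
    d=r.grab_frame(name)
    if fn:
        im=d["frame"][:,:,::-1].copy()
        if crop: im=im[crop[1]:crop[3],crop[0]:crop[2]]
        cv2.imwrite("pics/"+fn,cv2.resize(im,None,fx=scale,fy=scale,interpolation=cv2.INTER_CUBIC))
    return d
def back(d,uv,z):
    R=cv2.Rodrigues(np.array(d["rvec"],float))[0];t=np.array(d["tvec"],float).reshape(3)
    K=np.array(d["camera_matrix"])
    c=-R.T@t; ray=R.T@np.linalg.solve(K,np.array([uv[0],uv[1],1.]))
    return c+ray*(z-c[2])/ray[2]
def proj(d,p):
    return cv2.projectPoints(np.array(p,float).reshape(-1,3),np.array(d["rvec"],float),np.array(d["tvec"],float),np.array(d["camera_matrix"]),None)[0].reshape(-1,2)
E
python3 - <<'E'
from h import *
for n in("top","scene"):
    d=snap(n,n+"0.png",scale=1.56); np.savez("pics/"+n+"0.npz",**d)
    print(n,np.round(back(d,(256,192),0),3), "cam",-cv2.Rodrigues(np.array(d["rvec"],float))[0].T@np.array(d["tvec"]).reshape(3))
print(r.get_state())
E
```

```text
pics
top [0.617 0.046 0.   ] cam [0.42364134 0.0328107  1.35879587]
scene [ 0.422 -0.077  0.   ] cam [1.21860906 0.53341869 0.80791773]
{'clock': 0.1, 'joint_pos': array([ 1.56171439e+00,  4.07336644e-02,  8.39120812e-02, -4.40444600e-04,
       -1.61553777e+00, -3.33703507e-01]), 'qd': array([-0.00162262, -0.00143799,  0.0030285 ,  0.00225205,  0.00032459,
        0.00292863]), 'joint_torque': array([-5.34407489e-03, -3.69345510e+01,  3.48273897e+01,  6.95155352e+00,
       -4.58606970e-03,  5.22851863e-06]), 'tool_pos': array([0.20148534, 0.56482608, 0.23038345]), 'ee_rot': array([-5.76153628e-01,  8.17341017e-01, -5.06267944e-04, -6.34714924e-04]), 'wrist_force': array([-0.58025553, -0.12688872, -0.07825395]), 'torque': array([ 0.05113008, -0.08501335,  0.00676786]), 'opening': 1.0004383093484952}
```

View pics/top0.png

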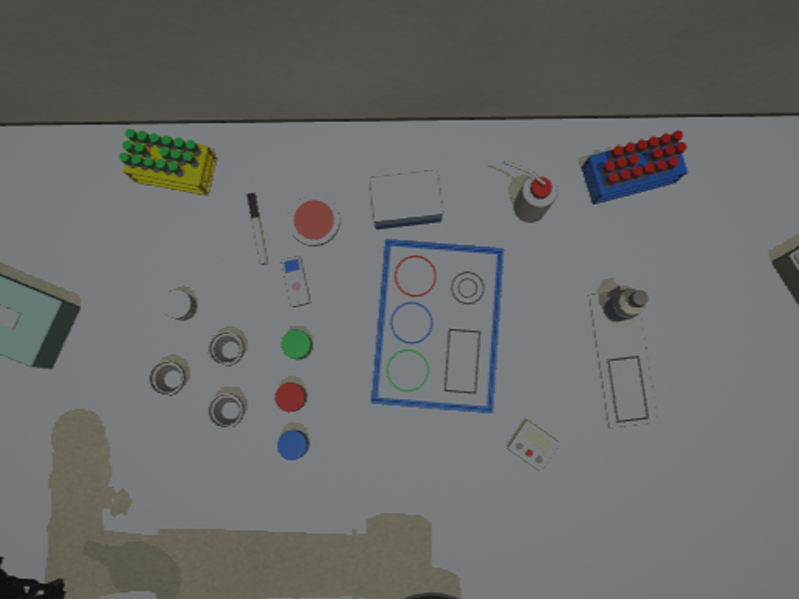

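View pics/scene0.png

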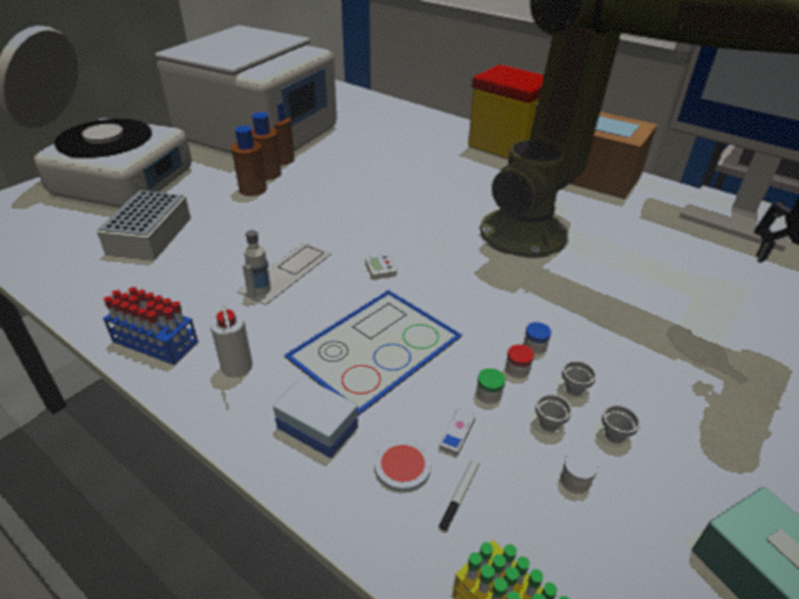

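```bash
cat >> h.py <<'E'
from scipy.spatial.transform import Rotation as Ro
def go(x,y,z,ax=None):
    "rows delta from measured pose to TCP x,y,z pointing down with jaw axis (tool x) along world angle ax deg (mod 180)"
    s=r.get_state(); R0=Ro.from_quat(s["ee_rot"])
    X0=R0.as_matrix()[:,0]; a0=np.degrees(np.arctan2(X0[1],X0[0]))
    if ax is None: ax=a0
    ax=a0+(ax-a0+90)%180-90
    c,q=np.cos(np.radians(ax)),np.sin(np.radians(ax))
    R1=Ro.from_matrix(np.array([[c,q,0],[q,-c,0],[0,0,-1]]))
    d=R0.inv().apply(np.array([x,y,z])-s["tool_pos"])*1000
    w=np.degrees((R0.inv()*R1).as_rotvec())
    print("d",np.round(d,1),"w",np.round(w,2),"jaw",round(a0,1),"->",round(ax,1),"j6",round(s["joint_pos"][5],2))
def st():
    s=r.get_state();print(round(s["clock"],1),np.round(s["tool_pos"],4),np.round(s["wrist_force"],1),round(s["opening"],3),"j",np.round(s["joint_pos"],2))
E
python3 - <<'E'
from h import *
d=dict(np.load("pics/top0.npz")); k=1.5605
P=dict(green_jar=(296,344,.046),red_jar=(291,397,.046),blue_jar=(292,445,.046),cA=(227,348,.048),cB=(168,378,.048),cC=(227,410,.048),spare=(180,304,.046),
carr=(295.5,281,.016),carrBlueEnd=(290.5,258.5,.016),carrOther=(301,304,.016),t1=(389,242,.008),t2=(501,251,.008),t3=(491,409,.008),t4=(374,400,.008),
pr1=(609,359,.004),pr2=(639,357,.004),pr3=(648,418,.004),pr4=(617,422,.004),noz=(638,298,.154),s1=(448,329,.004),s2=(480,331,.004),s3=(476,392,.004),s4=(445,390,.004),
ring=(467,288,.004),redr=(415,276,.004),bluer=(412,323,.004),greenr=(408,370,.004),timer=(533,444,.018),wash=(541,187,.166),tip=(405,195,.06))
for n,(u,v,z) in P.items():
    p=back(d,(u/k,v/k),z); print(n,np.round(p,3),round(float(np.hypot(*p[:2])),3))
hsv=cv2.cvtColor(d["frame"],cv2.COLOR_RGB2HSV)
for n,lo,hi in(("g",50,75),("r",0,6),("b",105,122)):
    m=((hsv[...,0]>=lo)&(hsv[...,0]<=hi)&(hsv[...,1]>150)&(hsv[...,2]>60)).astype(np.uint8)
    nn,l,sx,c=cv2.connectedComponentsWithStats(m)
    for i in range(1,nn):
        if 150<sx[i,4]<500: print(n,sx[i],np.round(back(d,c[i],.046),4))
E
```

```text
green_jar [0.536 0.223 0.046] 0.58
red_jar [0.447 0.23  0.046] 0.503
blue_jar [0.367 0.228 0.046] 0.432
cA [0.531 0.339 0.048] 0.63
cB [0.481 0.438 0.048] 0.651
cC [0.426 0.337 0.048] 0.544
spare [0.607 0.422 0.046] 0.739
carr [0.65  0.229 0.016] 0.689
carrBlueEnd [0.69  0.238 0.016] 0.73
carrOther [0.609 0.219 0.016] 0.647
t1 [0.719 0.064 0.008] 0.722
t2 [ 0.701 -0.135  0.008] 0.714
t3 [ 0.423 -0.11   0.008] 0.437
t4 [0.44  0.092 0.008] 0.45
pr1 [ 0.507 -0.319  0.004] 0.599
pr2 [ 0.51  -0.372  0.004] 0.631
pr3 [ 0.404 -0.382  0.004] 0.556
pr4 [ 0.398 -0.328  0.004] 0.516
noz [ 0.593 -0.33   0.154] 0.679
s1 [ 0.563 -0.039  0.004] 0.564
s2 [ 0.559 -0.095  0.004] 0.567
s3 [ 0.452 -0.085  0.004] 0.46
s4 [ 0.456 -0.031  0.004] 0.457
ring [ 0.636 -0.074  0.004] 0.64
redr [0.658 0.018 0.004] 0.658
bluer [0.574 0.025 0.004] 0.575
greenr [0.492 0.033 0.004] 0.493
timer [ 0.363 -0.179  0.018] 0.404
wash [ 0.771 -0.182  0.166] 0.792
tip [0.79  0.034 0.06 ] 0.791
g [181 212  17  18 232] [0.537  0.2247 0.046 ]
r [177 246  18  18 259] [0.4471 0.2332 0.046 ]
b [178 276  18  19 257] [0.3676 0.229  0.046 ]
```

```bash
sed -i 's/    ax=a0+(ax-a0+90)%180-90/    ax=a0+(ax-a0+180)%360-180/' h.py
python3 - <<'E'
from h import *
go(.65,.229,.2,103)
E
```

```text
d [ 165.5 -535.3   30.7] w [-1.2000e-01 -3.0000e-02  1.4736e+02] jaw -109.6 -> -257.0 j6 -0.33
```

```bash
R='x'; python3 -m pendant '[{"dx":165,"dy":-480,"dz":30,"wz":80},{"dx":165,"dy":-480,"dz":30,"wz":80},{"dx":165,"dy":-480,"dz":30,"wz":80},{"dx":165,"dy":-480,"dz":30,"wz":80},{"dx":165,"dy":-480,"dz":30,"wz":80},{"dx":165,"dy":-480,"dz":30,"wz":80},{"dx":165,"dy":-480,"dz":30,"wz":80},{"dx":165,"dy":-480,"dz":30,"wz":80},{"dx":165,"dy":-480,"dz":30,"wz":80},{"dx":165,"dy":-480,"dz":30,"wz":80},{"dx":165,"dy":-480,"dz":30,"wz":80},{"dx":165,"dy":-480,"dz":30,"wz":80}]'
python3 - <<'E'
from h import *
st();go(.65,.229,.2,103)
E
```

```text
0.1 [0.2015 0.5648 0.2304] [-0.6 -0.1 -0.1] 1.0 j [ 1.56  0.04  0.08 -0.   -1.62 -0.33]
d [ 165.5 -535.3   30.7] w [-1.2000e-01 -3.0000e-02  1.4736e+02] jaw -109.6 -> -257.0 j6 -0.33validation failed for argument at $[0]...
```

```bash
python3 -m pendant '[{"dx":0,"dy":-10,"dz":0,"wx":0,"wy":0,"wz":5}]'; echo; python3 -m pendant '[{"dx":0.0,"dy":-10.0,"dz":0.0,"wz":5.0}]'; echo;python3 -m pendant --help | head -20
```

```text
clock: 0.18
tool_pos: [0.21, 0.5619, 0.2304]
ee_rot: [-0.541, 0.841, -0.0, -0.001]
wrist_force: [0.2, 0.2, 0.0]
opening: 1.004

validation failed for argument at $[0]...
invalid input: not JSON, or not a number
```

```bash
python3 -m pendant '[{"dx":200,"dy":-450,"dz":30,"wx":0,"wy":0,"wz":80},{"dx":200,"dy":-450,"dz":30,"wx":0,"wy":0,"wz":80},{"dx":200,"dy":-450,"dz":30,"wx":0,"wy":0,"wz":80},{"dx":200,"dy":-450,"dz":30,"wx":0,"wy":0,"wz":80},{"dx":200,"dy":-450,"dz":30,"wx":0,"wy":0,"wz":80},{"dx":200,"dy":-450,"dz":30,"wx":0,"wy":0,"wz":80},{"dx":200,"dy":-450,"dz":30,"wx":0,"wy":0,"wz":80},{"dx":200,"dy":-450,"dz":30,"wx":0,"wy":0,"wz":80},{"dx":200,"dy":-450,"dz":30,"wx":0,"wy":0,"wz":80},{"dx":200,"dy":-450,"dz":30,"wx":0,"wy":0,"wz":80},{"dx":200,"dy":-450,"dz":30,"wx":0,"wy":0,"wz":80},{"dx":200,"dy":-450,"dz":30,"wx":0,"wy":0,"wz":80}]'
python3 - <<'E'
from h import *
st();go(.65,.229,.2,103)
E
```

```text
clock: 1.18
tool_pos: [0.5378, 0.1899, 0.2008]
ee_rot: [0.131, 0.991, -0.0, -0.0]
wrist_force: [0.1, 0.8, 0.8]
opening: 0.999
1.2 [0.5378 0.1899 0.2008] [0.1 0.8 0.8] 0.999 j [ 0.69 -0.04 -0.05  0.   -1.56 -0.95]
d [-98.2  66.9   0.7] w [-5.000e-02 -0.000e+00  6.194e+01] jaw 164.9 -> 103.0 j6 -0.95
```

```bash
python3 -m pendant '[{"dx":-98,"dy":67,"dz":0,"wx":0,"wy":0,"wz":62},{"dx":-98,"dy":67,"dz":0,"wx":0,"wy":0,"wz":62},{"dx":-98,"dy":67,"dz":0,"wx":0,"wy":0,"wz":62},{"dx":-98,"dy":67,"dz":0,"wx":0,"wy":0,"wz":62},{"dx":-98,"dy":67,"dz":0,"wx":0,"wy":0,"wz":62},{"dx":-98,"dy":67,"dz":0,"wx":0,"wy":0,"wz":62},{"dx":-98,"dy":67,"dz":0,"wx":0,"wy":0,"wz":62},{"dx":-98,"dy":67,"dz":0,"wx":0,"wy":0,"wz":62},{"dx":-98,"dy":67,"dz":0,"wx":0,"wy":0,"wz":62},{"dx":-98,"dy":67,"dz":0,"wx":0,"wy":0,"wz":62},{"dx":-98,"dy":67,"dz":0,"wx":0,"wy":0,"wz":62}]'
python3 - <<'E'
from h import *
st();d=snap("wrist","w1.png",scale=1.5); np.savez("pics/w1.npz",**d)
print(proj(d,[.65,.229,.016])*1.5)
E
```

```text
clock: 2.1
tool_pos: [0.6483, 0.2323, 0.2007]
ee_rot: [0.619, 0.785, -0.0, -0.0]
wrist_force: [-0.6, -0.3, -0.5]
opening: 1.001
2.1 [0.6483 0.2323 0.2007] [-0.6 -0.3 -0.5] 1.001 j [ 0.63  0.28  0.29 -0.   -1.59 -1.97]
[[380.07636961 263.11723163]]
```

View pics/w1.png

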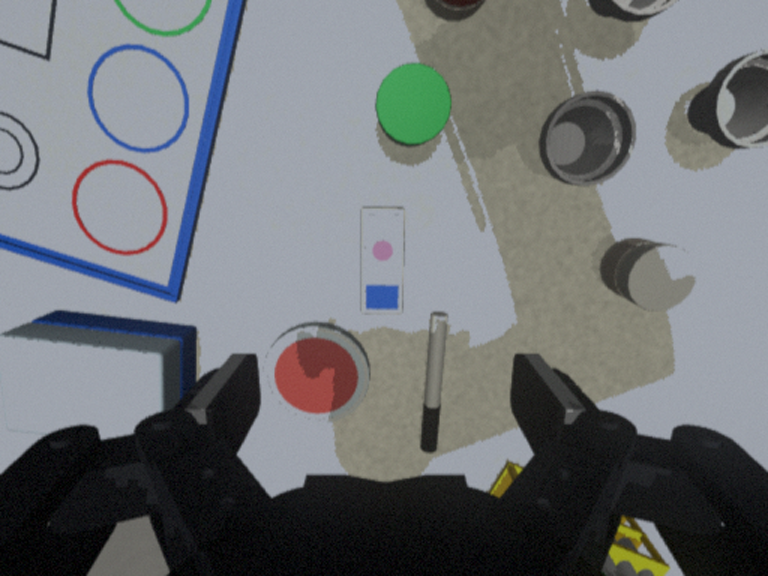

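Run:
```python
from h import *
d=dict(np.load("pics/w1.npz"))
q=[back(d,(u/1.5,v/1.5),.016) for u,v in((362,207),(404,207),(403,314),(361,313))]
print(np.round(q,4)); c=np.mean(q,0); l=(q[2]+q[3]-q[0]-q[1])/2; print(c,np.linalg.norm(l[:2]),np.linalg.norm(q[1]-q[0]),np.degrees(np.arctan2(l[1],l[0])))
for n,u,v,z in(("green",413,104,.046),("cupA",588,139,.048),("cupB",762,100,.048),("redring",120,207,.004),("bluering",138,98,.004)): print(n,np.round(back(d,(u/1.5,v/1.5),z),3))
a=np.degrees(np.arctan2(l[1],l[0]))+90
go(c[0],c[1],.2,a);go(c[0],c[1],.001,a)
```

```text
[[0.6107 0.2054 0.016 ]
 [0.6032 0.2366 0.016 ]
 [0.6869 0.257  0.016 ]
 [0.6941 0.2235 0.016 ]]
[0.64871734 0.23065302 0.016     ] 0.08576271689823821 0.03209358739862985 12.943562301913142
green [0.536 0.224 0.046]
cupA [0.53  0.342 0.048]
cupB [0.481 0.443 0.048]
redring [0.657 0.018 0.004]
bluering [0.573 0.026 0.004]
d [-1.7 -0.   0.9] w [-0.04  0.01  0.58] jaw 103.5 -> 102.9 j6 -1.97
d [-1.700e+00  1.000e-01  1.999e+02] w [-0.04  0.01  0.58] jaw 103.5 -> 102.9 j6 -1.97
```

```bash
python3 -m pendant '[{"dx":-1.7,"dy":0,"dz":40,"wx":0,"wy":0,"wz":0.5},{"dx":-1.7,"dy":0,"dz":80,"wx":0,"wy":0,"wz":0.5},{"dx":-1.7,"dy":0,"dz":120,"wx":0,"wy":0,"wz":0.5},{"dx":-1.7,"dy":0,"dz":150,"wx":0,"wy":0,"wz":0.5},{"dx":-1.7,"dy":0,"dz":170,"wx":0,"wy":0,"wz":0.5},{"dx":-1.7,"dy":0,"dz":185,"wx":0,"wy":0,"wz":0.5},{"dx":-1.7,"dy":0,"dz":195,"wx":0,"wy":0,"wz":0.5},{"dx":-1.7,"dy":0,"dz":199,"wx":0,"wy":0,"wz":0.5},{"dx":-1.7,"dy":0,"dz":199,"wx":0,"wy":0,"wz":0.5}]' 1
python3 -m pendant '[{"dx":0,"dy":0,"dz":0,"wx":0,"wy":0,"wz":0},{"dx":0,"dy":0,"dz":0,"wx":0,"wy":0,"wz":0},{"dx":0,"dy":0,"dz":0,"wx":0,"wy":0,"wz":0},{"dx":0,"dy":0,"dz":0,"wx":0,"wy":0,"wz":0},{"dx":0,"dy":0,"dz":0,"wx":0,"wy":0,"wz":0},{"dx":0,"dy":0,"dz":0,"wx":0,"wy":0,"wz":0},{"dx":0,"dy":0,"dz":0,"wx":0,"wy":0,"wz":0},{"dx":0,"dy":0,"dz":0,"wx":0,"wy":0,"wz":0},{"dx":0,"dy":0,"dz":0,"wx":0,"wy":0,"wz":0},{"dx":0,"dy":0,"dz":0,"wx":0,"wy":0,"wz":0}]' -1
```

```text
clock: 2.9
tool_pos: [0.6486, 0.2305, 0.0016]
ee_rot: [0.623, 0.782, -0.001, -0.0]
wrist_force: [-0.0, 0.5, -0.2]
opening: 1.0
clock: 3.73
tool_pos: [0.6494, 0.231, 0.0035]
ee_rot: [0.623, 0.782, 0.001, 0.0]
wrist_force: [-0.2, 0.4, 5.6]
opening: 0.384
```

```bash
python3 -m pendant '[{"dx":0,"dy":0,"dz":-15,"wx":0,"wy":0,"wz":0},{"dx":0,"dy":0,"dz":-40,"wx":0,"wy":0,"wz":0},{"dx":0,"dy":0,"dz":-80,"wx":0,"wy":0,"wz":0},{"dx":0,"dy":0,"dz":-120,"wx":0,"wy":0,"wz":0},{"dx":0,"dy":0,"dz":-160,"wx":0,"wy":0,"wz":0},{"dx":0,"dy":0,"dz":-200,"wx":0,"wy":0,"wz":0},{"dx":0,"dy":0,"dz":-200,"wx":0,"wy":0,"wz":0}]'
python3 - <<'E'
from h import *
st();go(.40,-.26,.2,95)
E
```

```text
clock: 4.32
tool_pos: [0.6516, 0.2309, 0.2131]
ee_rot: [0.624, 0.782, 0.006, 0.004]
wrist_force: [0.4, -0.6, 2.6]
opening: 0.377
4.3 [0.6516 0.2309 0.2131] [ 0.4 -0.6  2.6] 0.377 j [ 0.63  0.27  0.31  0.   -1.59 -1.98]
d [-422.7 -354.6    7.5] w [ 0.79 -0.15  7.85] jaw 102.8 -> 95.0 j6 -1.98
```

```bash
python3 -m pendant '[{"dx":-211,"dy":-177,"dz":0,"wx":0,"wy":0,"wz":4},{"dx":-211,"dy":-177,"dz":0,"wx":0,"wy":0,"wz":4},{"dx":-211,"dy":-177,"dz":0,"wx":0,"wy":0,"wz":4},{"dx":-211,"dy":-177,"dz":0,"wx":0,"wy":0,"wz":4},{"dx":-211,"dy":-177,"dz":0,"wx":0,"wy":0,"wz":4},{"dx":-422,"dy":-354,"dz":0,"wx":0,"wy":0,"wz":8},{"dx":-422,"dy":-354,"dz":0,"wx":0,"wy":0,"wz":8},{"dx":-422,"dy":-354,"dz":0,"wx":0,"wy":0,"wz":8},{"dx":-422,"dy":-354,"dz":0,"wx":0,"wy":0,"wz":8},{"dx":-422,"dy":-354,"dz":0,"wx":0,"wy":0,"wz":8},{"dx":-422,"dy":-354,"dz":0,"wx":0,"wy":0,"wz":8},{"dx":-422,"dy":-354,"dz":0,"wx":0,"wy":0,"wz":8}]'
python3 -m pendant '[{"dx":0,"dy":0,"dz":0,"wx":0,"wy":0,"wz":0},{"dx":0,"dy":0,"dz":0,"wx":0,"wy":0,"wz":0},{"dx":0,"dy":0,"dz":0,"wx":0,"wy":0,"wz":0}]'
python3 - <<'E'
from h import *
st();d=snap("wrist","w2.png",scale=1.5); np.savez("pics/w2.npz",**d)
go(.455,-.350,.2,95)
E
```

```text
clock: 5.32
tool_pos: [0.4193, -0.2156, 0.2018]
ee_rot: [0.676, 0.737, 0.0, -0.0]
wrist_force: [0.9, -0.9, -0.2]
opening: 0.381
clock: 5.57
tool_pos: [0.4206, -0.2143, 0.2017]
ee_rot: [0.677, 0.736, -0.0, -0.0]
wrist_force: [0.5, 1.6, 0.3]
opening: 0.377
5.6 [ 0.4206 -0.2143  0.2017] [0.5 1.6 0.3] 0.377 j [-0.04 -0.31 -0.28 -0.   -1.6  -1.44]
d [-138.7   22.3    1.7] w [-0.03 -0.03 -0.12] jaw 94.9 -> 95.0 j6 -1.44
```

View pics/w2.png

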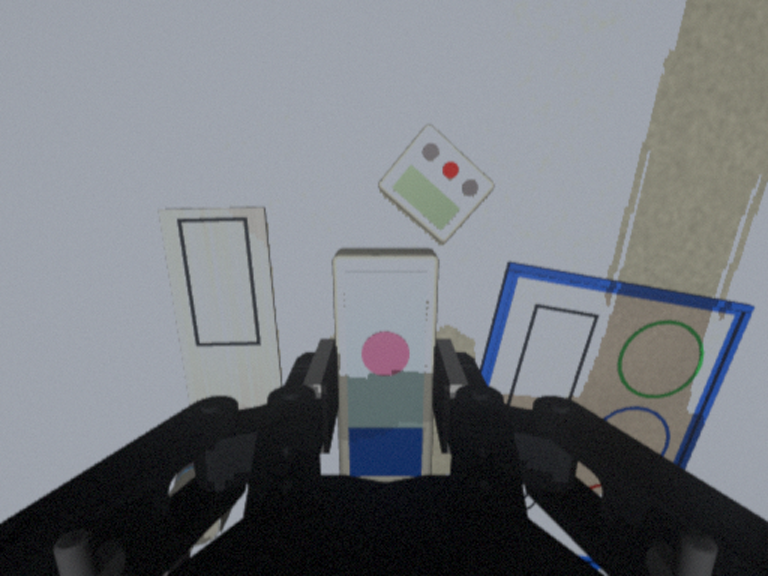

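Run:
```python
from h import *
d=dict(np.load("pics/w2.npz"))
def rect(P,z):
    q=[back(d,(u/1.5,v/1.5),z) for u,v in P]; c=np.mean(q,0); l=(q[0]+q[1]-q[2]-q[3])/2
    a=np.degrees(np.arctan2(l[1],l[0])); print(np.round(c,4),np.linalg.norm(l),np.linalg.norm(q[1]-q[0]),a); return c,a
c,a=rect(((180,219),(246,218),(258,343),(198,345)),.004)
e=[back(d,(u/1.5,v/1.5),.214) for u,v in((336,258),(437,258))]; print("carrier near end",np.round(np.mean(e,0),4),np.linalg.norm(e[1]-e[0]))
a=a%180
go(c[0],c[1],.2,a+90); go(c[0],c[1],.0085,a+90)
for u,v in((536,306),(597,316)): print(np.round(back(d,(u/1.5,v/1.5),.004),4))
print(np.round(back(d,(661/1.5,358/1.5),.004),4))
```

```text
[ 0.4534 -0.3487  0.004 ] 0.10806086927480459 0.052937382766053497 -174.4198355077734
carrier near end [ 0.3785 -0.2171  0.214 ] 0.031669911283923574
d [-137.3   20.8    1.7] w [-0.03 -0.03 -0.7 ] jaw 94.9 -> 95.6 j6 -1.44
d [-137.4   20.9  193.2] w [-0.03 -0.03 -0.7 ] jaw 94.9 -> 95.6 j6 -1.44
[ 0.4503 -0.0833  0.004 ]
[ 0.4548 -0.03    0.004 ]
[0.4883 0.0342 0.004 ]
```

```bash
python3 -m pendant '[{"dx":-137,"dy":21,"dz":0,"wx":0,"wy":0,"wz":-0.7},{"dx":-137,"dy":21,"dz":0,"wx":0,"wy":0,"wz":-0.7},{"dx":-137,"dy":21,"dz":0,"wx":0,"wy":0,"wz":-0.7},{"dx":-137,"dy":21,"dz":0,"wx":0,"wy":0,"wz":-0.7},{"dx":-137,"dy":21,"dz":40,"wx":0,"wy":0,"wz":-0.7},{"dx":-137,"dy":21,"dz":80,"wx":0,"wy":0,"wz":-0.7},{"dx":-137,"dy":21,"dz":120,"wx":0,"wy":0,"wz":-0.7},{"dx":-137,"dy":21,"dz":150,"wx":0,"wy":0,"wz":-0.7},{"dx":-137,"dy":21,"dz":170,"wx":0,"wy":0,"wz":-0.7},{"dx":-137,"dy":21,"dz":180,"wx":0,"wy":0,"wz":-0.7},{"dx":-137,"dy":21,"dz":180,"wx":0,"wy":0,"wz":-0.7},{"dx":-137,"dy":21,"dz":180,"wx":0,"wy":0,"wz":-0.7}]'
python3 - <<'E'
from h import *
st();go(.4534,-.3487,.0085,95.6)
E
```

```text
clock: 6.62
tool_pos: [0.4542, -0.3486, 0.023]
ee_rot: [0.671, 0.741, -0.0, 0.0]
wrist_force: [0.4, -0.7, 0.5]
opening: 0.378
6.6 [ 0.4542 -0.3486  0.023 ] [ 0.4 -0.7  0.5] 0.378 j [-0.3   0.04 -0.3   0.   -1.23 -1.17]
d [ 0.  -0.8 14.5] w [-0.    0.04  0.06] jaw 95.7 -> 95.6 j6 -1.17
```

Lower, check, release, rise a bit.

```bash
python3 -m pendant '[{"dx":0,"dy":-0.8,"dz":4,"wx":0,"wy":0,"wz":0},{"dx":0,"dy":-0.8,"dz":8,"wx":0,"wy":0,"wz":0},{"dx":0,"dy":-0.8,"dz":12,"wx":0,"wy":0,"wz":0},{"dx":0,"dy":-0.8,"dz":14.5,"wx":0,"wy":0,"wz":0},{"dx":0,"dy":-0.8,"dz":15,"wx":0,"wy":0,"wz":0},{"dx":0,"dy":-0.8,"dz":15,"wx":0,"wy":0,"wz":0}]'
python3 -m pendant '[{"dx":0,"dy":0,"dz":0,"wx":0,"wy":0,"wz":0},{"dx":0,"dy":0,"dz":0,"wx":0,"wy":0,"wz":0},{"dx":0,"dy":0,"dz":0,"wx":0,"wy":0,"wz":0},{"dx":0,"dy":0,"dz":0,"wx":0,"wy":0,"wz":0},{"dx":0,"dy":0,"dz":0,"wx":0,"wy":0,"wz":0},{"dx":0,"dy":0,"dz":0,"wx":0,"wy":0,"wz":0},{"dx":0,"dy":0,"dz":-20,"wx":0,"wy":0,"wz":0},{"dx":0,"dy":0,"dz":-60,"wx":0,"wy":0,"wz":0},{"dx":0,"dy":0,"dz":-100,"wx":0,"wy":0,"wz":0},{"dx":0,"dy":0,"dz":-140,"wx":0,"wy":0,"wz":0},{"dx":0,"dy":0,"dz":-180,"wx":0,"wy":0,"wz":0},{"dx":0,"dy":0,"dz":-200,"wx":0,"wy":0,"wz":0}]' 0.3
python3 -m pendant '[{"dx":0,"dy":0,"dz":-20,"wx":0,"wy":0,"wz":0},{"dx":0,"dy":0,"dz":-20,"wx":0,"wy":0,"wz":0},{"dx":0,"dy":0,"dz":-20,"wx":0,"wy":0,"wz":0},{"dx":0,"dy":0,"dz":-20,"wx":0,"wy":0,"wz":0}]' 1
python3 - <<'E'
from h import *
st();d=snap("wrist","w3.png",scale=1.5); np.savez("pics/w3.npz",**d)
E
```

```text
clock: 7.12
tool_pos: [0.4527, -0.3492, 0.0076]
ee_rot: [0.672, 0.741, 0.0, 0.0]
wrist_force: [0.0, 0.0, -1.5]
opening: 0.38
clock: 8.12
tool_pos: [0.4533, -0.3501, 0.2138]
ee_rot: [0.672, 0.741, 0.0, 0.004]
wrist_force: [-0.6, -1.1, 1.6]
opening: 0.654
clock: 8.45
tool_pos: [0.4524, -0.3488, 0.2263]
ee_rot: [0.672, 0.741, -0.0, -0.001]
wrist_force: [-0.1, 0.7, -0.5]
opening: 0.999
8.4 [ 0.4524 -0.3488  0.2263] [-0.1  0.7 -0.5] 0.999 j [-0.31 -0.04  0.   -0.   -1.61 -1.17]
```

View pics/w3.png

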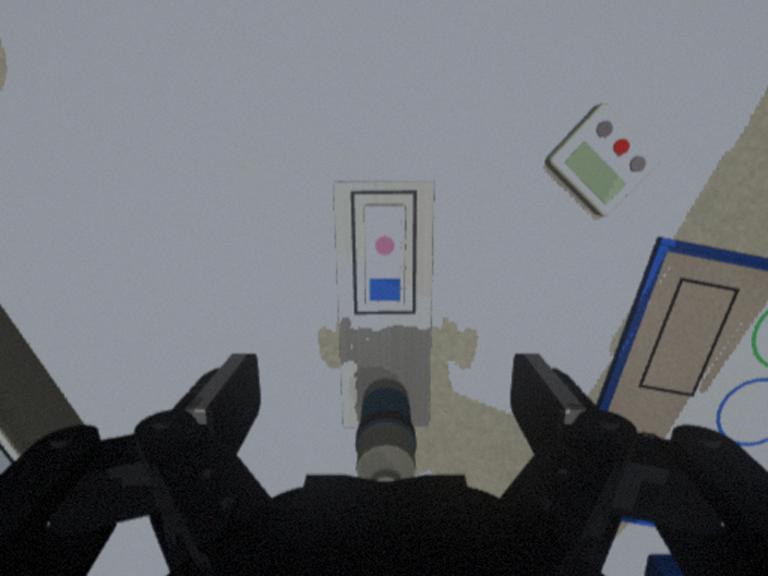

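Run:
```python
from h import *
d=dict(np.load("pics/w3.npz")); print(back(d,(386/1.5,463/1.5),.154))
q=[back(d,(u/1.5,v/1.5),.02) for u,v in((364,205),(406,205),(404,305),(365,305))];print(np.mean(q,0))
go(.593,-.334,.19,95.6)
```

```text
[ 0.55041222 -0.33824884  0.154     ]
[ 0.45217515 -0.34869857  0.02      ]
d [  1.  141.6  35.6] w [-0.1  -0.07 -0.04] jaw 95.6 -> 95.6 j6 -1.17
```

Run:
```python
from h import *
P=[[.593,-.335,.154],[.593,-.335,.13],[.593,-.335,.004],[.55,-.338,.154]]
for f in("pics/w3.npz","pics/scene0.npz","pics/top0.npz"):
    d=dict(np.load(f)); print(f,np.round(proj(d,P)*(1.5 if 'w3' in f else 1.5605)))
d=snap("scene","s1.png",crop=(100,90,300,240),scale=4)
```

```text
pics/w3.npz [[384. 522.]
 [385. 493.]
 [385. 398.]
 [386. 462.]]
pics/scene0.npz [[252. 232.]
 [253. 242.]
 [261. 289.]
 [266. 223.]]
pics/top0.npz [[641. 298.]
 [637. 300.]
 [616. 310.]
 [644. 325.]]
```

View pics/s1.png

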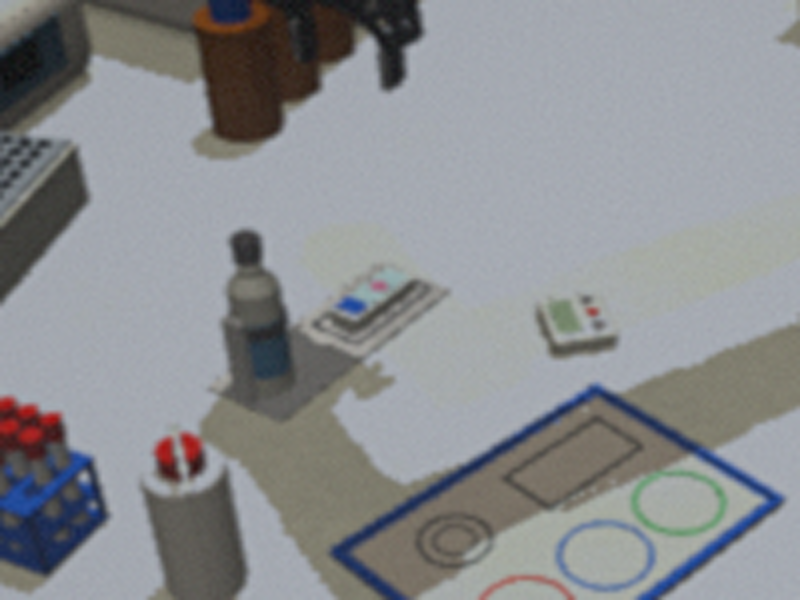

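```bash
python3 -m pendant '[{"dx":1,"dy":40,"dz":0,"wx":0,"wy":0,"wz":0},{"dx":1,"dy":80,"dz":0,"wx":0,"wy":0,"wz":0},{"dx":1,"dy":120,"dz":0,"wx":0,"wy":0,"wz":0},{"dx":1,"dy":141.6,"dz":0,"wx":0,"wy":0,"wz":0},{"dx":1,"dy":141.6,"dz":0,"wx":0,"wy":0,"wz":0},{"dx":1,"dy":141.6,"dz":0,"wx":0,"wy":0,"wz":0},{"dx":1,"dy":141.6,"dz":0,"wx":0,"wy":0,"wz":0},{"dx":1,"dy":141.6,"dz":20,"wx":0,"wy":0,"wz":0},{"dx":1,"dy":141.6,"dz":40,"wx":0,"wy":0,"wz":0},{"dx":1,"dy":141.6,"dz":55,"wx":0,"wy":0,"wz":0},{"dx":1,"dy":141.6,"dz":62,"wx":0,"wy":0,"wz":0},{"dx":1,"dy":141.6,"dz":62,"wx":0,"wy":0,"wz":0}]' -1
python3 - <<'E'
from h import *
st();go(.593,-.334,.146,95.6)
d=snap("scene","s2.png",crop=(100,90,300,240),scale=4)
E
```

```text
clock: 9.55
tool_pos: [0.5919, -0.3344, 0.1638]
ee_rot: [0.672, 0.74, -0.001, -0.001]
wrist_force: [-0.2, 0.5, 0.3]
opening: -0.001
9.6 [ 0.5919 -0.3344  0.1638] [-0.2  0.5  0.3] -0.001 j [-0.22  0.26  0.2  -0.   -1.52 -1.25]
d [ 0.2  1.2 17.8] w [-0.14 -0.06 -0.08] jaw 95.5 -> 95.6 j6 -1.25
```

View pics/s2.png

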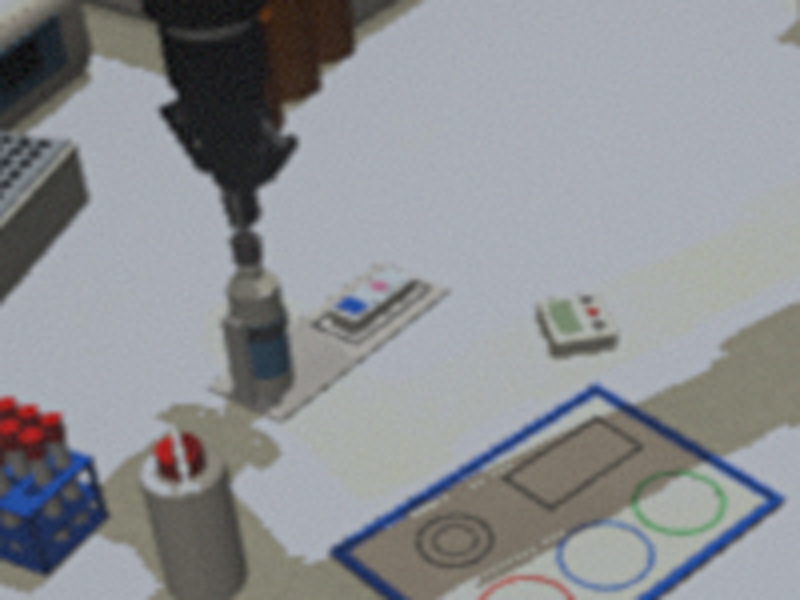

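```bash
python3 -m pendant '[{"dx":0,"dy":1,"dz":7,"wx":0,"wy":0,"wz":0},{"dx":0,"dy":1,"dz":14,"wx":0,"wy":0,"wz":0},{"dx":0,"dy":1,"dz":20,"wx":0,"wy":0,"wz":0},{"dx":0,"dy":1,"dz":20,"wx":0,"wy":0,"wz":0},{"dx":0,"dy":1,"dz":20,"wx":0,"wy":0,"wz":0}]'
python3 -m pendant '[{"dx":0,"dy":0,"dz":-15,"wx":0,"wy":0,"wz":0},{"dx":0,"dy":0,"dz":-50,"wx":0,"wy":0,"wz":0},{"dx":0,"dy":0,"dz":-80,"wx":0,"wy":0,"wz":0},{"dx":0,"dy":0,"dz":-80,"wx":0,"wy":0,"wz":0}]'
python3 - <<'E'
from h import *
st();go(.4525,-.3488,.2,95.6)
E
```

```text
clock: 10.02
tool_pos: [0.5952, -0.3348, 0.1491]
ee_rot: [0.672, 0.741, 0.0, 0.003]
wrist_force: [-1.4, 2.1, 11.1]
opening: 0.004
clock: 10.35
tool_pos: [0.5958, -0.3358, 0.2337]
ee_rot: [0.672, 0.74, 0.001, 0.006]
wrist_force: [-0.1, -0.1, 1.9]
opening: 0.002
10.3 [ 0.5958 -0.3358  0.2337] [-0.1 -0.1  1.9] 0.002 j [-0.22  0.26  0.33  0.   -1.63 -1.25]
d [   1.1 -144.2   32.4] w [ 0.53  0.38 -0.06] jaw 95.5 -> 95.6 j6 -1.25
```

```bash
python3 -m pendant '[{"dx":1,"dy":-40,"dz":0,"wx":0,"wy":0,"wz":0},{"dx":1,"dy":-80,"dz":0,"wx":0,"wy":0,"wz":0},{"dx":1,"dy":-120,"dz":0,"wx":0,"wy":0,"wz":0},{"dx":1,"dy":-142,"dz":0,"wx":0,"wy":0,"wz":0},{"dx":1,"dy":-142,"dz":40,"wx":0,"wy":0,"wz":0},{"dx":1,"dy":-142,"dz":80,"wx":0,"wy":0,"wz":0},{"dx":1,"dy":-142,"dz":120,"wx":0,"wy":0,"wz":0},{"dx":1,"dy":-142,"dz":150,"wx":0,"wy":0,"wz":0},{"dx":1,"dy":-142,"dz":150,"wx":0,"wy":0,"wz":0},{"dx":1,"dy":-142,"dz":150,"wx":0,"wy":0,"wz":0},{"dx":1,"dy":-142,"dz":150,"wx":0,"wy":0,"wz":0}]' 1
python3 - <<'E'
from h import *
st();go(.4525,-.3488,.0075,95.6)
E
```

```text
clock: 11.27
tool_pos: [0.4541, -0.3479, 0.0781]
ee_rot: [0.672, 0.741, -0.0, 0.002]
wrist_force: [0.1, -0.4, 0.2]
opening: 0.995
11.3 [ 0.4541 -0.3479  0.0781] [ 0.1 -0.4  0.2] 0.995 j [-0.3  -0.   -0.24  0.   -1.33 -1.17]
d [-0.6 -1.8 70.6] w [ 0.13  0.16 -0.01] jaw 95.6 -> 95.6 j6 -1.17
```

```bash
python3 -m pendant '[{"dx":-0.6,"dy":-1.8,"dz":30,"wx":0,"wy":0,"wz":0},{"dx":-0.6,"dy":-1.8,"dz":50,"wx":0,"wy":0,"wz":0},{"dx":-0.6,"dy":-1.8,"dz":63,"wx":0,"wy":0,"wz":0},{"dx":-0.6,"dy":-1.8,"dz":70,"wx":0,"wy":0,"wz":0},{"dx":-0.6,"dy":-1.8,"dz":70.5,"wx":0,"wy":0,"wz":0},{"dx":-0.6,"dy":-1.8,"dz":70.5,"wx":0,"wy":0,"wz":0}]'
python3 -m pendant '[{"dx":0,"dy":0,"dz":0,"wx":0,"wy":0,"wz":0},{"dx":0,"dy":0,"dz":0,"wx":0,"wy":0,"wz":0},{"dx":0,"dy":0,"dz":0,"wx":0,"wy":0,"wz":0},{"dx":0,"dy":0,"dz":0,"wx":0,"wy":0,"wz":0},{"dx":0,"dy":0,"dz":0,"wx":0,"wy":0,"wz":0},{"dx":0,"dy":0,"dz":0,"wx":0,"wy":0,"wz":0},{"dx":0,"dy":0,"dz":0,"wx":0,"wy":0,"wz":0},{"dx":0,"dy":0,"dz":0,"wx":0,"wy":0,"wz":0},{"dx":0,"dy":0,"dz":0,"wx":0,"wy":0,"wz":0}]' -1
python3 -m pendant '[{"dx":0,"dy":0,"dz":-15,"wx":0,"wy":0,"wz":0},{"dx":0,"dy":0,"dz":-40,"wx":0,"wy":0,"wz":0},{"dx":0,"dy":0,"dz":-80,"wx":0,"wy":0,"wz":0},{"dx":0,"dy":0,"dz":-120,"wx":0,"wy":0,"wz":0},{"dx":0,"dy":0,"dz":-160,"wx":0,"wy":0,"wz":0},{"dx":0,"dy":0,"dz":-160,"wx":0,"wy":0,"wz":0},{"dx":0,"dy":0,"dz":-160,"wx":0,"wy":0,"wz":0},{"dx":0,"dy":0,"dz":-160,"wx":0,"wy":0,"wz":0}]'
python3 - <<'E'
from h import *
st();go(.46,-.16,.15,85)
E
```

```text
clock: 11.77
tool_pos: [0.4521, -0.3483, 0.0064]
ee_rot: [0.672, 0.741, -0.0, 0.001]
wrist_force: [0.3, -0.0, 0.2]
opening: 1.005
clock: 12.52
tool_pos: [0.4518, -0.3481, 0.0058]
ee_rot: [0.672, 0.741, 0.0, 0.001]
wrist_force: [0.6, 1.5, 6.0]
opening: 0.382
clock: 13.18
tool_pos: [0.451, -0.3474, 0.1638]
ee_rot: [0.672, 0.741, 0.0, -0.001]
wrist_force: [1.3, 0.4, -1.0]
opening: 0.383
13.2 [ 0.451  -0.3474  0.1638] [ 1.3  0.4 -1. ] 0.383 j [-0.3  -0.04 -0.12 -0.   -1.49 -1.17]
d [185.6  27.1  14. ] w [-0.05 -0.07 10.55] jaw 95.6 -> 85.0 j6 -1.17
```

```bash
python3 -m pendant '[{"dx":185,"dy":27,"dz":0,"wx":0,"wy":0,"wz":10.5},{"dx":185,"dy":27,"dz":0,"wx":0,"wy":0,"wz":10.5},{"dx":185,"dy":27,"dz":0,"wx":0,"wy":0,"wz":10.5},{"dx":185,"dy":27,"dz":0,"wx":0,"wy":0,"wz":10.5},{"dx":185,"dy":27,"dz":0,"wx":0,"wy":0,"wz":10.5},{"dx":185,"dy":27,"dz":0,"wx":0,"wy":0,"wz":10.5},{"dx":185,"dy":27,"dz":0,"wx":0,"wy":0,"wz":10.5},{"dx":185,"dy":27,"dz":0,"wx":0,"wy":0,"wz":10.5}]'
python3 - <<'E'
from h import *
st();d=snap("wrist","w4.png",scale=1.5); np.savez("pics/w4.npz",**d)
E
```

```text
clock: 13.85
tool_pos: [0.4597, -0.1611, 0.1635]
ee_rot: [0.737, 0.676, -0.001, -0.001]
wrist_force: [0.0, -1.3, 0.6]
opening: 0.377
13.8 [ 0.4597 -0.1611  0.1635] [ 0.  -1.3  0.6] 0.377 j [ 0.08 -0.26 -0.32 -0.   -1.52 -1.73]
```

View pics/w4.png

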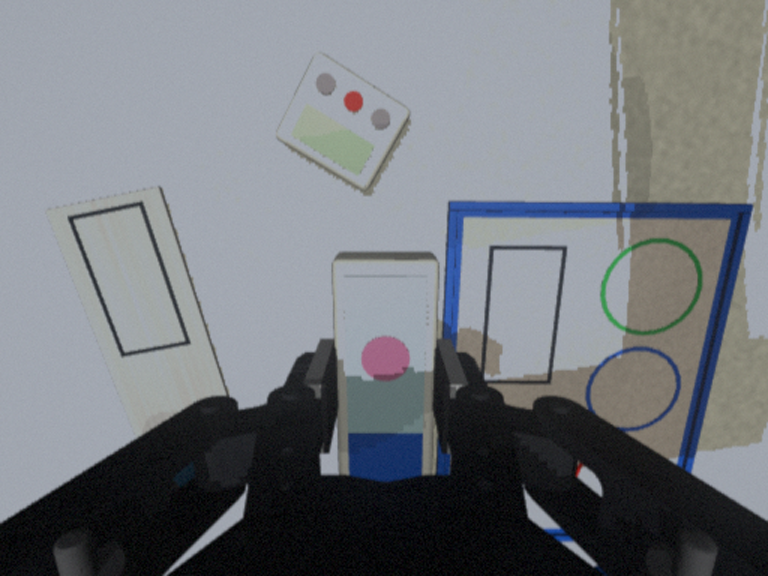

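Run:
```python
from h import *
d=dict(np.load("pics/w4.npz"))
q=[back(d,(u/1.5,v/1.5),.004) for u,v in((491,247),(565,247),(550,382),(483,381))]; c=np.mean(q,0); l=(q[2]+q[3]-q[0]-q[1])/2
a=np.degrees(np.arctan2(l[1],l[0])); print(np.round(c,4),np.linalg.norm(l),np.linalg.norm(q[1]-q[0]),a)
for u,v in((651,286),(633,389)): print(np.round(back(d,(u/1.5,v/1.5),.004),4))
go(c[0],c[1],.164,a+90); go(c[0],c[1],.006,a+90)
```

```text
[ 0.5053 -0.0612  0.004 ] 0.10714566338861932 0.0534343789526521 -4.625182834504453
[0.4889 0.0339 0.004 ]
[0.5731 0.0264 0.004 ]
d [103.9  36.7  -0.4] w [-0.12  0.02 -0.35] jaw 85.0 -> 85.4 j6 -1.73
d [104.   37.1 157.6] w [-0.12  0.02 -0.35] jaw 85.0 -> 85.4 j6 -1.73
```

```bash
python3 -m pendant '[{"dx":104,"dy":37,"dz":0,"wx":0,"wy":0,"wz":0},{"dx":104,"dy":37,"dz":0,"wx":0,"wy":0,"wz":0},{"dx":104,"dy":37,"dz":0,"wx":0,"wy":0,"wz":0},{"dx":104,"dy":37,"dz":40,"wx":0,"wy":0,"wz":0},{"dx":104,"dy":37,"dz":80,"wx":0,"wy":0,"wz":0},{"dx":104,"dy":37,"dz":110,"wx":0,"wy":0,"wz":0},{"dx":104,"dy":37,"dz":130,"wx":0,"wy":0,"wz":0},{"dx":104,"dy":37,"dz":140,"wx":0,"wy":0,"wz":0},{"dx":104,"dy":37,"dz":148,"wx":0,"wy":0,"wz":0},{"dx":104,"dy":37,"dz":154,"wx":0,"wy":0,"wz":0},{"dx":104,"dy":37,"dz":157,"wx":0,"wy":0,"wz":0},{"dx":104,"dy":37,"dz":157,"wx":0,"wy":0,"wz":0}]'
python3 -m pendant '[{"dx":0,"dy":0,"dz":0,"wx":0,"wy":0,"wz":0},{"dx":0,"dy":0,"dz":0,"wx":0,"wy":0,"wz":0},{"dx":0,"dy":0,"dz":0,"wx":0,"wy":0,"wz":0},{"dx":0,"dy":0,"dz":0,"wx":0,"wy":0,"wz":0},{"dx":0,"dy":0,"dz":0,"wx":0,"wy":0,"wz":0},{"dx":0,"dy":0,"dz":0,"wx":0,"wy":0,"wz":0},{"dx":0,"dy":0,"dz":-20,"wx":0,"wy":0,"wz":0},{"dx":0,"dy":0,"dz":-60,"wx":0,"wy":0,"wz":0},{"dx":0,"dy":0,"dz":-100,"wx":0,"wy":0,"wz":0},{"dx":0,"dy":0,"dz":-140,"wx":0,"wy":0,"wz":0},{"dx":0,"dy":0,"dz":-180,"wx":0,"wy":0,"wz":0},{"dx":0,"dy":0,"dz":-200,"wx":0,"wy":0,"wz":0}]' 0.3
python3 - <<'E'
from h import *
st()
go(.53,.22,.21,-95)
E
```

```text
clock: 14.9
tool_pos: [0.5064, -0.0608, 0.0082]
ee_rot: [0.737, 0.676, 0.0, 0.0]
wrist_force: [-0.0, -1.0, 0.3]
opening: 0.378
clock: 15.9
tool_pos: [0.5072, -0.0611, 0.214]
ee_rot: [0.737, 0.676, 0.003, 0.003]
wrist_force: [0.8, -0.8, 0.6]
opening: 0.652
15.9 [ 0.5072 -0.0611  0.214 ] [ 0.8 -0.8  0.6] 0.652 j [ 0.28 -0.21 -0.18  0.   -1.59 -1.93]
d [282.   -1.6   4.1] w [ 3.0000e-02  6.6000e-01 -1.7994e+02] jaw 85.1 -> 265.0 j6 -1.93
```

```bash
python3 -m pendant '[{"dx":339,"dy":-36,"dz":-30,"wx":0,"wy":0,"wz":0},{"dx":339,"dy":-36,"dz":-30,"wx":0,"wy":0,"wz":0},{"dx":339,"dy":-36,"dz":-30,"wx":0,"wy":0,"wz":0},{"dx":339,"dy":-36,"dz":-30,"wx":0,"wy":0,"wz":0},{"dx":339,"dy":-36,"dz":-30,"wx":0,"wy":0,"wz":0},{"dx":339,"dy":-36,"dz":-30,"wx":0,"wy":0,"wz":0},{"dx":339,"dy":-36,"dz":-30,"wx":0,"wy":0,"wz":0},{"dx":339,"dy":-36,"dz":-30,"wx":0,"wy":0,"wz":0},{"dx":339,"dy":-36,"dz":-30,"wx":0,"wy":0,"wz":0},{"dx":339,"dy":-36,"dz":-30,"wx":0,"wy":0,"wz":0},{"dx":339,"dy":-36,"dz":-30,"wx":0,"wy":0,"wz":0},{"dx":339,"dy":-36,"dz":-30,"wx":0,"wy":0,"wz":0}]' 1
cat >> h.py <<'E'
def jars(d,scale=1):
    hsv=cv2.cvtColor(d["frame"],cv2.COLOR_RGB2HSV); out={}
    for n,lo,hi in(("g",50,75),("r",0,6),("b",105,122)):
        m=((hsv[...,0]>=lo)&(hsv[...,0]<=hi)&(hsv[...,1]>140)&(hsv[...,2]>50)).astype(np.uint8)
        nn,l,sx,c=cv2.connectedComponentsWithStats(m)
        for i in range(1,nn):
            x,y,w,h,A=sx[i]
            if A>150 and A/(w*h)>.7 and .7<w/h<1.4: print(n,sx[i],np.round(back(d,(x+w/2-.5,y+h/2-.5),.046),4))
E
python3 - <<'E'
from h import *
st();d=snap("wrist","w5.png",scale=1.5); np.savez("pics/w5.npz",**d); jars(d)
E
```

```text
clock: 16.9
tool_pos: [0.4994, 0.2793, 0.2379]
ee_rot: [0.737, 0.676, -0.0, 0.0]
wrist_force: [0.4, -1.0, 0.5]
opening: 1.002
16.9 [0.4994 0.2793 0.2379] [ 0.4 -1.   0.5] 1.002 j [ 0.86 -0.03  0.02  0.   -1.63 -2.52]
g [ 197  186   38   37 1063] [0.5339 0.2247 0.046 ]
r [ 194  110   42   43 1309] [0.4453 0.2346 0.046 ]
b [ 179   33   45   49 1639] [0.3657 0.2299 0.046 ]
```

View pics/w5.png

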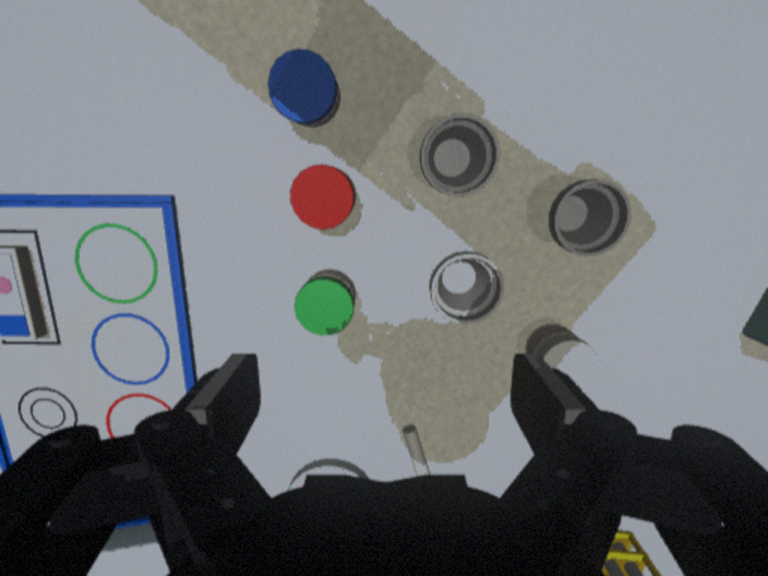

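Run:
```python
from h import *
d=dict(np.load("pics/w5.npz"))
for n,u,v,z in(("C",458,154,.048),("B",588.5,217,.048),("A",464,285.5,.048),("gring",116,263,.004),("bring",130,348,.004),("stack",48,412,.004)): print(n,np.round(back(d,(u/1.5,v/1.5),z),4))
go(.535,.2247,.1,85);go(.535,.2247,.015,85)
```

```text
C [0.423  0.3408 0.048 ]
B [0.4786 0.4404 0.048 ]
A [0.5257 0.3416 0.048 ]
gring [0.4897 0.0339 0.004 ]
bring [0.573  0.0261 0.004 ]
stack [ 0.6343 -0.0734  0.004 ]
d [-51.1  40.  138. ] w [ 0.02  0.   -0.01] jaw 85.0 -> 85.0 j6 -2.52
d [-51.1  40.  223. ] w [ 0.02  0.   -0.01] jaw 85.0 -> 85.0 j6 -2.52
```

```bash
python3 -m pendant '[{"dx":-51,"dy":40,"dz":40,"wx":0,"wy":0,"wz":0},{"dx":-51,"dy":40,"dz":80,"wx":0,"wy":0,"wz":0},{"dx":-51,"dy":40,"dz":120,"wx":0,"wy":0,"wz":0},{"dx":-51,"dy":40,"dz":150,"wx":0,"wy":0,"wz":0},{"dx":-51,"dy":40,"dz":180,"wx":0,"wy":0,"wz":0},{"dx":-51,"dy":40,"dz":200,"wx":0,"wy":0,"wz":0},{"dx":-51,"dy":40,"dz":215,"wx":0,"wy":0,"wz":0},{"dx":-51,"dy":40,"dz":223,"wx":0,"wy":0,"wz":0},{"dx":-51,"dy":40,"dz":223,"wx":0,"wy":0,"wz":0}]' 1
python3 -m pendant '[{"dx":0,"dy":0,"dz":0,"wx":0,"wy":0,"wz":0},{"dx":0,"dy":0,"dz":0,"wx":0,"wy":0,"wz":0},{"dx":0,"dy":0,"dz":0,"wx":0,"wy":0,"wz":0},{"dx":0,"dy":0,"dz":0,"wx":0,"wy":0,"wz":0},{"dx":0,"dy":0,"dz":0,"wx":0,"wy":0,"wz":0},{"dx":0,"dy":0,"dz":0,"wx":0,"wy":0,"wz":0},{"dx":0,"dy":0,"dz":0,"wx":0,"wy":0,"wz":0},{"dx":0,"dy":0,"dz":0,"wx":0,"wy":0,"wz":0}]' -1
python3 -m pendant '[{"dx":0,"dy":0,"dz":-20,"wx":0,"wy":0,"wz":0},{"dx":0,"dy":0,"dz":-50,"wx":0,"wy":0,"wz":0},{"dx":0,"dy":0,"dz":-90,"wx":0,"wy":0,"wz":0},{"dx":-40,"dy":-6,"dz":-120,"wx":0,"wy":0,"wz":0},{"dx":-80,"dy":-12,"dz":-120,"wx":0,"wy":0,"wz":0},{"dx":-120,"dy":-18,"dz":-120,"wx":0,"wy":0,"wz":0},{"dx":-160,"dy":-24,"dz":-120,"wx":0,"wy":0,"wz":0},{"dx":-194,"dy":-29,"dz":-120,"wx":0,"wy":0,"wz":0},{"dx":-194,"dy":-29,"dz":-120,"wx":0,"wy":0,"wz":0},{"dx":-194,"dy":-29,"dz":-120,"wx":0,"wy":0,"wz":0},{"dx":-194,"dy":-29,"dz":-120,"wx":0,"wy":0,"wz":0}]'
python3 - <<'E'
from h import *
st();go(.4893,.0339,.020,85)
E
```

```text
clock: 17.7
tool_pos: [0.5341, 0.2243, 0.0131]
ee_rot: [0.737, 0.675, -0.001, -0.0]
wrist_force: [0.3, -0.0, -0.1]
opening: 0.998
clock: 18.37
tool_pos: [0.5359, 0.2266, 0.017]
ee_rot: [0.737, 0.676, 0.002, 0.001]
wrist_force: [-0.6, -0.9, 5.9]
opening: 0.563
clock: 19.28
tool_pos: [0.4892, 0.0353, 0.135]
ee_rot: [0.737, 0.676, 0.0, -0.0]
wrist_force: [0.5, 1.0, 0.3]
opening: 0.569
19.3 [0.4892 0.0353 0.135 ] [0.5 1.  0.3] 0.569 j [ 0.48 -0.25 -0.36 -0.   -1.46 -2.14]
d [-1.40e+00  1.00e-01  1.15e+02] w [ 0.02 -0.03  0.03] jaw 85.0 -> 85.0 j6 -2.14
```

```bash
python3 -m pendant '[{"dx":-1,"dy":0,"dz":40,"wx":0,"wy":0,"wz":0},{"dx":-1,"dy":0,"dz":70,"wx":0,"wy":0,"wz":0},{"dx":-1,"dy":0,"dz":90,"wx":0,"wy":0,"wz":0},{"dx":-1,"dy":0,"dz":100,"wx":0,"wy":0,"wz":0},{"dx":-1,"dy":0,"dz":108,"wx":0,"wy":0,"wz":0},{"dx":-1,"dy":0,"dz":113,"wx":0,"wy":0,"wz":0},{"dx":-1,"dy":0,"dz":114,"wx":0,"wy":0,"wz":0},{"dx":-1,"dy":0,"dz":114,"wx":0,"wy":0,"wz":0}]'
python3 -m pendant '[{"dx":0,"dy":0,"dz":0,"wx":0,"wy":0,"wz":0},{"dx":0,"dy":0,"dz":0,"wx":0,"wy":0,"wz":0},{"dx":0,"dy":0,"dz":0,"wx":0,"wy":0,"wz":0},{"dx":0,"dy":0,"dz":0,"wx":0,"wy":0,"wz":0},{"dx":0,"dy":0,"dz":0,"wx":0,"wy":0,"wz":0},{"dx":0,"dy":0,"dz":-20,"wx":0,"wy":0,"wz":0},{"dx":0,"dy":0,"dz":-60,"wx":0,"wy":0,"wz":0},{"dx":0,"dy":0,"dz":-100,"wx":0,"wy":0,"wz":0},{"dx":0,"dy":0,"dz":-100,"wx":0,"wy":0,"wz":0},{"dx":0,"dy":0,"dz":-100,"wx":0,"wy":0,"wz":0}]' 0.6
python3 - <<'E'
from h import *
st();d=snap("top");jars(d);go(.446,.2335,.12,85)
d=snap("wrist");jars(d)
E
```

```text
clock: 19.95
tool_pos: [0.4898, 0.0346, 0.0218]
ee_rot: [0.737, 0.676, 0.001, 0.0]
wrist_force: [-0.2, -0.4, -0.7]
opening: 0.565
clock: 20.78
tool_pos: [0.4906, 0.0347, 0.124]
ee_rot: [0.737, 0.676, 0.003, 0.001]
wrist_force: [1.0, 0.6, -1.0]
opening: 0.803
20.8 [0.4906 0.0347 0.124 ] [ 1.   0.6 -1. ] 0.803 j [ 0.48 -0.25 -0.38  0.   -1.44 -2.14]
d [194.5 -60.5   1.8] w [ 0.1  -0.08  0.05] jaw 85.1 -> 85.0 j6 -2.14
```

```bash
sed -i 's/A>150 and A\/(w\*h)>.7 and .7<w\/h<1.4/A>120 and A\/(w*h)>.6 and .6<w\/h<1.6/; s/\[...,1\]>140)&(hsv\[...,2\]>50)/[...,1]>120)\&(hsv[...,2]>35)/' h.py
python3 -m pendant '[{"dx":40,"dy":-12,"dz":-20,"wx":0,"wy":0,"wz":0},{"dx":80,"dy":-24,"dz":-40,"wx":0,"wy":0,"wz":0},{"dx":120,"dy":-36,"dz":-60,"wx":0,"wy":0,"wz":0},{"dx":160,"dy":-48,"dz":-80,"wx":0,"wy":0,"wz":0},{"dx":194,"dy":-60,"dz":-80,"wx":0,"wy":0,"wz":0},{"dx":194,"dy":-60,"dz":-80,"wx":0,"wy":0,"wz":0},{"dx":194,"dy":-60,"dz":-80,"wx":0,"wy":0,"wz":0},{"dx":194,"dy":-60,"dz":-80,"wx":0,"wy":0,"wz":0}]' 1
python3 - <<'E'
from h import *
st();d=snap("top");print("top");jars(d)
print("wrist");d=snap("wrist");jars(d);go(.446,.234,.015,85)
E
```

```text
clock: 21.55
tool_pos: [0.4454, 0.2329, 0.1992]
ee_rot: [0.736, 0.677, -0.001, 0.0]
wrist_force: [0.1, 0.4, -0.8]
opening: 1.001
21.6 [0.4454 0.2329 0.1992] [ 0.1  0.4 -0.8] 1.001 j [ 0.88 -0.22 -0.22 -0.   -1.58 -2.54]
top
g [252 228  18  18 256] [0.4913 0.0351 0.046 ]
r [189 129  24  24 458] [0.7531 0.1947 0.046 ]
b [178 276  19  19 271] [0.3673 0.2284 0.046 ]
wrist
r [ 237  157   45   45 1428] [0.444  0.2344 0.046 ]
b [ 224   78   48   51 1882] [0.3652 0.2294 0.046 ]
d [2.600e+00 1.000e-01 1.846e+02] w [-0.07  0.1   0.03] jaw 85.0 -> 85.0 j6 -2.54
```

```bash
python3 -m pendant '[{"dx":2,"dy":0,"dz":40,"wx":0,"wy":0,"wz":0},{"dx":2,"dy":0,"dz":80,"wx":0,"wy":0,"wz":0},{"dx":2,"dy":0,"dz":120,"wx":0,"wy":0,"wz":0},{"dx":2,"dy":0,"dz":150,"wx":0,"wy":0,"wz":0},{"dx":2,"dy":0,"dz":170,"wx":0,"wy":0,"wz":0},{"dx":2,"dy":0,"dz":180,"wx":0,"wy":0,"wz":0},{"dx":2,"dy":0,"dz":184,"wx":0,"wy":0,"wz":0},{"dx":2,"dy":0,"dz":184,"wx":0,"wy":0,"wz":0}]' 1
python3 -m pendant '[{"dx":0,"dy":0,"dz":0,"wx":0,"wy":0,"wz":0},{"dx":0,"dy":0,"dz":0,"wx":0,"wy":0,"wz":0},{"dx":0,"dy":0,"dz":0,"wx":0,"wy":0,"wz":0},{"dx":0,"dy":0,"dz":0,"wx":0,"wy":0,"wz":0},{"dx":0,"dy":0,"dz":0,"wx":0,"wy":0,"wz":0},{"dx":0,"dy":0,"dz":0,"wx":0,"wy":0,"wz":0},{"dx":0,"dy":0,"dz":0,"wx":0,"wy":0,"wz":0},{"dx":0,"dy":0,"dz":0,"wx":0,"wy":0,"wz":0}]' -1
python3 -m pendant '[{"dx":0,"dy":0,"dz":-20,"wx":0,"wy":0,"wz":0},{"dx":0,"dy":0,"dz":-50,"wx":0,"wy":0,"wz":0},{"dx":0,"dy":0,"dz":-90,"wx":0,"wy":0,"wz":0},{"dx":-27,"dy":31,"dz":-120,"wx":0,"wy":0,"wz":0},{"dx":-54,"dy":62,"dz":-120,"wx":0,"wy":0,"wz":0},{"dx":-81,"dy":93,"dz":-120,"wx":0,"wy":0,"wz":0},{"dx":-108,"dy":124,"dz":-120,"wx":0,"wy":0,"wz":0},{"dx":-135,"dy":156,"dz":-120,"wx":0,"wy":0,"wz":0},{"dx":-162,"dy":190,"dz":-120,"wx":0,"wy":0,"wz":0},{"dx":-196,"dy":229,"dz":-120,"wx":0,"wy":0,"wz":0},{"dx":-196,"dy":229,"dz":-120,"wx":0,"wy":0,"wz":0},{"dx":-196,"dy":229,"dz":-120,"wx":0,"wy":0,"wz":0}]'
python3 - <<'E'
from h import *
st();go(.657,.0180,.0215,85);print("top");jars(snap("top"))
E
```

```text
clock: 22.32
tool_pos: [0.4464, 0.2338, 0.0166]
ee_rot: [0.737, 0.676, -0.0, 0.0]
wrist_force: [0.2, -0.5, 1.0]
opening: 0.999
clock: 22.98
tool_pos: [0.4472, 0.2354, 0.0187]
ee_rot: [0.737, 0.676, 0.002, 0.0]
wrist_force: [-0.4, -0.7, 6.0]
opening: 0.562
clock: 23.98
tool_pos: [0.6588, 0.0162, 0.135]
ee_rot: [0.738, 0.674, -0.001, -0.0]
wrist_force: [-0.7, 1.5, -1.0]
opening: 0.565
24.0 [0.6588 0.0162 0.135 ] [-0.7  1.5 -1. ] 0.565 j [ 0.33  0.21  0.09  0.   -1.46 -1.99]
d [  1.8  -1.7 113.5] w [-0.13  0.07 -0.18] jaw 84.8 -> 85.0 j6 -1.99
top
g [252 228  18  18 257] [0.4913 0.0351 0.046 ]
```

```bash
python3 -m pendant '[{"dx":1.5,"dy":-1,"dz":40,"wx":0,"wy":0,"wz":0},{"dx":1.5,"dy":-1,"dz":70,"wx":0,"wy":0,"wz":0},{"dx":1.5,"dy":-1,"dz":90,"wx":0,"wy":0,"wz":0},{"dx":1.5,"dy":-1,"dz":100,"wx":0,"wy":0,"wz":0},{"dx":1.5,"dy":-1,"dz":107,"wx":0,"wy":0,"wz":0},{"dx":1.5,"dy":-1,"dz":111,"wx":0,"wy":0,"wz":0},{"dx":1.5,"dy":-1,"dz":112,"wx":0,"wy":0,"wz":0},{"dx":1.5,"dy":-1,"dz":112,"wx":0,"wy":0,"wz":0}]'
python3 -m pendant '[{"dx":0,"dy":0,"dz":0,"wx":0,"wy":0,"wz":0},{"dx":0,"dy":0,"dz":0,"wx":0,"wy":0,"wz":0},{"dx":0,"dy":0,"dz":0,"wx":0,"wy":0,"wz":0},{"dx":0,"dy":0,"dz":0,"wx":0,"wy":0,"wz":0},{"dx":0,"dy":0,"dz":0,"wx":0,"wy":0,"wz":0},{"dx":0,"dy":0,"dz":-20,"wx":0,"wy":0,"wz":0},{"dx":0,"dy":0,"dz":-60,"wx":0,"wy":0,"wz":0},{"dx":0,"dy":0,"dz":-100,"wx":0,"wy":0,"wz":0},{"dx":0,"dy":0,"dz":-140,"wx":0,"wy":0,"wz":0},{"dx":0,"dy":0,"dz":-180,"wx":0,"wy":0,"wz":0},{"dx":0,"dy":0,"dz":-180,"wx":0,"wy":0,"wz":0}]' 0.6
python3 - <<'E'
from h import *
st();go(.385,.2295,.2,85);print("wrist");jars(snap("wrist"))
E
```

```text
clock: 24.7
tool_pos: [0.6573, 0.0215, 0.0262]
ee_rot: [0.737, 0.676, 0.001, 0.001]
wrist_force: [-0.3, -0.3, -0.4]
opening: 0.566
clock: 25.62
tool_pos: [0.6596, 0.0206, 0.2163]
ee_rot: [0.737, 0.676, 0.006, 0.005]
wrist_force: [1.0, -0.8, 3.0]
opening: 0.801
25.6 [0.6596 0.0206 0.2163] [ 1.  -0.8  3. ] 0.801 j [ 0.34  0.18  0.21  0.   -1.58 -1.99]
d [ 184.4 -291.8   12.2] w [ 0.88 -0.11  0.05] jaw 85.1 -> 85.0 j6 -1.99
wrist
r [ 236  149   48   45 1457] [0.6554 0.0244 0.046 ]
r [ 370  207   53   48 1953] [0.7421 0.1819 0.046 ]
b [159  57  25  19 416] [ 0.5387 -0.0566  0.046 ]
```

```bash
python3 -m pendant '[{"dx":182,"dy":-308,"dz":0,"wx":0,"wy":0,"wz":0},{"dx":182,"dy":-308,"dz":0,"wx":0,"wy":0,"wz":0},{"dx":182,"dy":-308,"dz":0,"wx":0,"wy":0,"wz":0},{"dx":182,"dy":-308,"dz":0,"wx":0,"wy":0,"wz":0},{"dx":182,"dy":-308,"dz":0,"wx":0,"wy":0,"wz":0},{"dx":182,"dy":-308,"dz":0,"wx":0,"wy":0,"wz":0},{"dx":182,"dy":-308,"dz":0,"wx":0,"wy":0,"wz":0},{"dx":182,"dy":-308,"dz":0,"wx":0,"wy":0,"wz":0},{"dx":182,"dy":-308,"dz":0,"wx":0,"wy":0,"wz":0},{"dx":182,"dy":-308,"dz":0,"wx":0,"wy":0,"wz":0},{"dx":182,"dy":-308,"dz":0,"wx":0,"wy":0,"wz":0},{"dx":182,"dy":-308,"dz":0,"wx":0,"wy":0,"wz":0}]' 1
python3 - <<'E'
from h import *
st();d=snap("top","t2.png",crop=(80,100,340,310),scale=3);print("top");jars(d);print("wrist");jars(snap("wrist"));go(.366,.2293,.017,85)
E
```

```text
clock: 26.67
tool_pos: [0.3655, 0.229, 0.2045]
ee_rot: [0.737, 0.676, -0.0, 0.0]
wrist_force: [-0.0, -0.4, -0.2]
opening: 1.002
26.7 [0.3655 0.229  0.2045] [-0.  -0.4 -0.2] 1.002 j [ 1.03 -0.43 -0.37  0.   -1.63 -2.69]
top
g [252 228  18  18 256] [0.4913 0.0351 0.046 ]
r [189 129  24  24 458] [0.7531 0.1947 0.046 ]
r [254 165  20  19 267] [0.6588 0.025  0.046 ]
wrist
b [ 236  156   44   44 1523] [0.3636 0.2296 0.046 ]
d [1.000e+00 1.000e-01 1.874e+02] w [-0.02  0.05 -0.02] jaw 85.0 -> 85.0 j6 -2.69
```

View pics/t2.png

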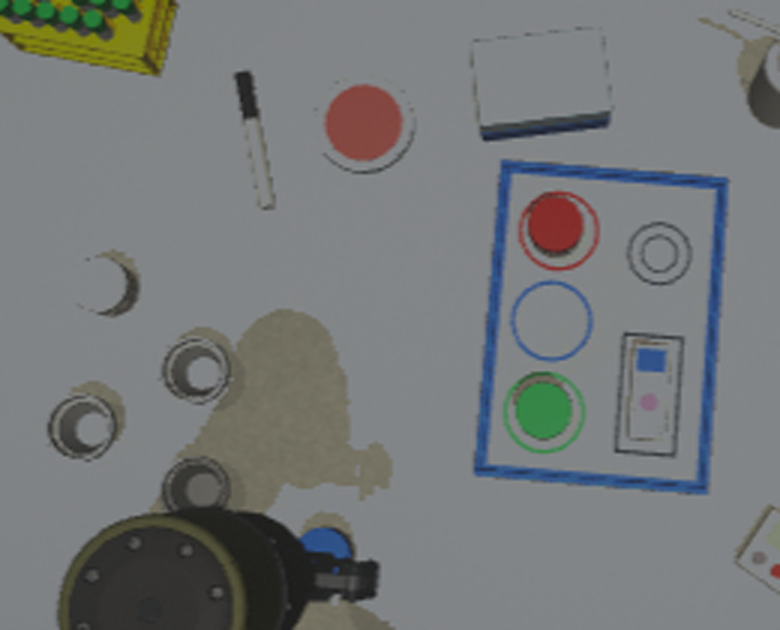

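```bash
python3 -m pendant '[{"dx":1,"dy":0,"dz":40,"wx":0,"wy":0,"wz":0},{"dx":1,"dy":0,"dz":80,"wx":0,"wy":0,"wz":0},{"dx":1,"dy":0,"dz":120,"wx":0,"wy":0,"wz":0},{"dx":1,"dy":0,"dz":150,"wx":0,"wy":0,"wz":0},{"dx":1,"dy":0,"dz":170,"wx":0,"wy":0,"wz":0},{"dx":1,"dy":0,"dz":180,"wx":0,"wy":0,"wz":0},{"dx":1,"dy":0,"dz":187,"wx":0,"wy":0,"wz":0},{"dx":1,"dy":0,"dz":187,"wx":0,"wy":0,"wz":0}]' 1
python3 -m pendant '[{"dx":0,"dy":0,"dz":0,"wx":0,"wy":0,"wz":0},{"dx":0,"dy":0,"dz":0,"wx":0,"wy":0,"wz":0},{"dx":0,"dy":0,"dz":0,"wx":0,"wy":0,"wz":0},{"dx":0,"dy":0,"dz":0,"wx":0,"wy":0,"wz":0},{"dx":0,"dy":0,"dz":0,"wx":0,"wy":0,"wz":0},{"dx":0,"dy":0,"dz":0,"wx":0,"wy":0,"wz":0},{"dx":0,"dy":0,"dz":0,"wx":0,"wy":0,"wz":0},{"dx":0,"dy":0,"dz":0,"wx":0,"wy":0,"wz":0}]' -1
python3 -m pendant '[{"dx":0,"dy":0,"dz":-20,"wx":0,"wy":0,"wz":0},{"dx":0,"dy":0,"dz":-50,"wx":0,"wy":0,"wz":0},{"dx":0,"dy":0,"dz":-90,"wx":0,"wy":0,"wz":0},{"dx":-25,"dy":30,"dz":-120,"wx":0,"wy":0,"wz":0},{"dx":-50,"dy":60,"dz":-120,"wx":0,"wy":0,"wz":0},{"dx":-75,"dy":90,"dz":-120,"wx":0,"wy":0,"wz":0},{"dx":-100,"dy":121,"dz":-120,"wx":0,"wy":0,"wz":0},{"dx":-125,"dy":152,"dz":-120,"wx":0,"wy":0,"wz":0},{"dx":-150,"dy":185,"dz":-120,"wx":0,"wy":0,"wz":0},{"dx":-185,"dy":224,"dz":-120,"wx":0,"wy":0,"wz":0},{"dx":-185,"dy":224,"dz":-120,"wx":0,"wy":0,"wz":0},{"dx":-185,"dy":224,"dz":-120,"wx":0,"wy":0,"wz":0}]'
python3 -m pendant '[{"dx":0,"dy":0,"dz":0,"wx":0,"wy":0,"wz":0},{"dx":0,"dy":0,"dz":0,"wx":0,"wy":0,"wz":0},{"dx":0,"dy":0,"dz":0,"wx":0,"wy":0,"wz":0}]'
python3 - <<'E'
from h import *
st();go(.573,.0255,.0230,85)
E
```

```text
clock: 27.43
tool_pos: [0.3657, 0.2294, 0.0171]
ee_rot: [0.737, 0.676, -0.001, 0.0]
wrist_force: [0.2, -0.7, -0.3]
opening: 1.001
clock: 28.1
tool_pos: [0.3664, 0.2309, 0.0196]
ee_rot: [0.737, 0.676, 0.002, 0.0]
wrist_force: [0.7, -0.4, 6.4]
opening: 0.561
clock: 29.1
tool_pos: [0.5737, 0.024, 0.1365]
ee_rot: [0.738, 0.674, -0.001, -0.0]
wrist_force: [-0.7, 1.0, -0.7]
opening: 0.564
clock: 29.35
tool_pos: [0.5723, 0.0274, 0.1381]
ee_rot: [0.736, 0.676, 0.0, -0.0]
wrist_force: [-0.3, -0.1, -0.1]
opening: 0.563
29.4 [0.5723 0.0274 0.1381] [-0.3 -0.1 -0.1] 0.563 j [ 0.4  -0.02 -0.15 -0.   -1.45 -2.05]
d [ -1.9   0.9 115.1] w [ 0.02 -0.02  0.14] jaw 85.1 -> 85.0 j6 -2.05
```

```bash
python3 -m pendant '[{"dx":-1.8,"dy":0.9,"dz":40,"wx":0,"wy":0,"wz":0},{"dx":-1.8,"dy":0.9,"dz":70,"wx":0,"wy":0,"wz":0},{"dx":-1.8,"dy":0.9,"dz":90,"wx":0,"wy":0,"wz":0},{"dx":-1.8,"dy":0.9,"dz":100,"wx":0,"wy":0,"wz":0},{"dx":-1.8,"dy":0.9,"dz":108,"wx":0,"wy":0,"wz":0},{"dx":-1.8,"dy":0.9,"dz":113,"wx":0,"wy":0,"wz":0},{"dx":-1.8,"dy":0.9,"dz":115,"wx":0,"wy":0,"wz":0},{"dx":-1.8,"dy":0.9,"dz":115,"wx":0,"wy":0,"wz":0}]'
python3 -m pendant '[{"dx":0,"dy":0,"dz":0,"wx":0,"wy":0,"wz":0},{"dx":0,"dy":0,"dz":0,"wx":0,"wy":0,"wz":0},{"dx":0,"dy":0,"dz":0,"wx":0,"wy":0,"wz":0},{"dx":0,"dy":0,"dz":0,"wx":0,"wy":0,"wz":0},{"dx":0,"dy":0,"dz":0,"wx":0,"wy":0,"wz":0},{"dx":0,"dy":0,"dz":-20,"wx":0,"wy":0,"wz":0},{"dx":0,"dy":0,"dz":-60,"wx":0,"wy":0,"wz":0},{"dx":0,"dy":0,"dz":-100,"wx":0,"wy":0,"wz":0},{"dx":0,"dy":0,"dz":-140,"wx":0,"wy":0,"wz":0},{"dx":0,"dy":0,"dz":-140,"wx":0,"wy":0,"wz":0},{"dx":0,"dy":0,"dz":-140,"wx":0,"wy":0,"wz":0}]' 0.6
python3 - <<'E'
from h import *
st();jars(snap("wrist"));go(.657,.018,.16,85);go(.657,.018,.025,85)
E
```

```text
clock: 30.02
tool_pos: [0.5742, 0.025, 0.0242]
ee_rot: [0.737, 0.676, 0.001, 0.001]
wrist_force: [0.4, 0.6, -0.3]
opening: 0.566
clock: 30.93
tool_pos: [0.5749, 0.0249, 0.1664]
ee_rot: [0.737, 0.676, 0.003, 0.001]
wrist_force: [-0.4, 0.0, -1.6]
opening: 0.796
30.9 [0.5749 0.0249 0.1664] [-0.4  0.  -1.6] 0.796 j [ 0.39 -0.03 -0.1   0.   -1.49 -2.05]
g [ 231   64   56   58 2545] [0.4889 0.0341 0.046 ]
b [154 142  26  19 472] [ 0.5329 -0.0555  0.046 ]
d [ 0.4 83.4  3.8] w [ 0.1  -0.07  0.05] jaw 85.1 -> 85.0 j6 -2.05
d [  0.2  83.2 138.8] w [ 0.1  -0.07  0.05] jaw 85.1 -> 85.0 j6 -2.05
```

```bash
python3 -m pendant '[{"dx":0,"dy":40,"dz":0,"wx":0,"wy":0,"wz":0},{"dx":0,"dy":70,"dz":0,"wx":0,"wy":0,"wz":0},{"dx":0,"dy":83,"dz":0,"wx":0,"wy":0,"wz":0},{"dx":0,"dy":83,"dz":0,"wx":0,"wy":0,"wz":0},{"dx":0,"dy":83,"dz":0,"wx":0,"wy":0,"wz":0},{"dx":0,"dy":83,"dz":0,"wx":0,"wy":0,"wz":0}]' 1
python3 -m pendant '[{"dx":0,"dy":0,"dz":40,"wx":0,"wy":0,"wz":0},{"dx":0,"dy":0,"dz":80,"wx":0,"wy":0,"wz":0},{"dx":0,"dy":0,"dz":110,"wx":0,"wy":0,"wz":0},{"dx":0,"dy":0,"dz":130,"wx":0,"wy":0,"wz":0},{"dx":0,"dy":0,"dz":137,"wx":0,"wy":0,"wz":0},{"dx":0,"dy":0,"dz":137,"wx":0,"wy":0,"wz":0},{"dx":0,"dy":0,"dz":137,"wx":0,"wy":0,"wz":0}]'
python3 -m pendant '[{"dx":0,"dy":0,"dz":0,"wx":0,"wy":0,"wz":0},{"dx":0,"dy":0,"dz":0,"wx":0,"wy":0,"wz":0},{"dx":0,"dy":0,"dz":0,"wx":0,"wy":0,"wz":0},{"dx":0,"dy":0,"dz":0,"wx":0,"wy":0,"wz":0},{"dx":0,"dy":0,"dz":0,"wx":0,"wy":0,"wz":0},{"dx":0,"dy":0,"dz":0,"wx":0,"wy":0,"wz":0}]' 0.2
python3 -m pendant '[{"dx":0,"dy":0,"dz":0,"wx":0,"wy":0,"wz":0},{"dx":0,"dy":0,"dz":0,"wx":0,"wy":0,"wz":0},{"dx":0,"dy":0,"dz":0,"wx":0,"wy":0,"wz":0},{"dx":0,"dy":0,"dz":0,"wx":0,"wy":0,"wz":0},{"dx":0,"dy":0,"dz":-20,"wx":0,"wy":0,"wz":0},{"dx":0,"dy":0,"dz":-60,"wx":0,"wy":0,"wz":0},{"dx":0,"dy":0,"dz":-100,"wx":0,"wy":0,"wz":0},{"dx":0,"dy":0,"dz":-140,"wx":0,"wy":0,"wz":0},{"dx":0,"dy":0,"dz":-170,"wx":0,"wy":0,"wz":0},{"dx":0,"dy":0,"dz":-170,"wx":0,"wy":0,"wz":0},{"dx":0,"dy":0,"dz":-170,"wx":0,"wy":0,"wz":0}]' 0.6
python3 - <<'E'
from h import *
st();jars(snap("wrist"));go(.425,.34,.2,85)
E
```

```text
clock: 31.48
tool_pos: [0.6555, 0.0173, 0.1614]
ee_rot: [0.737, 0.676, -0.001, -0.001]
wrist_force: [-0.1, 0.3, 0.4]
opening: 1.002
clock: 32.07
tool_pos: [0.6566, 0.0175, 0.0274]
ee_rot: [0.737, 0.676, 0.001, 0.001]
wrist_force: [-0.5, 0.8, 0.5]
opening: 1.002
clock: 32.57
tool_pos: [0.6564, 0.0175, 0.0263]
ee_rot: [0.737, 0.676, 0.0, 0.0]
wrist_force: [0.9, 0.4, 0.7]
opening: 0.601
clock: 33.48
tool_pos: [0.6571, 0.0176, 0.1987]
ee_rot: [0.737, 0.676, 0.002, 0.001]
wrist_force: [-1.0, 0.1, -1.2]
opening: 0.804
33.5 [0.6571 0.0176 0.1987] [-1.   0.1 -1.2] 0.804 j [ 0.33  0.19  0.18  0.   -1.56 -1.99]
r [ 231  156   52   46 1611] [0.6555 0.0177 0.046 ]
r [ 377  215   56   50 2145] [0.7412 0.1801 0.046 ]
b [157  59  26  20 484] [ 0.5394 -0.057   0.046 ]
b [ 232   72   49   52 2006] [0.5732 0.0243 0.046 ]
d [ 301.3 -258.2   -3.8] w [ 0.04 -0.04  0.05] jaw 85.1 -> 85.0 j6 -1.99
```

```bash
python3 -m pendant '[{"dx":301,"dy":-258,"dz":0,"wx":0,"wy":0,"wz":0},{"dx":301,"dy":-258,"dz":0,"wx":0,"wy":0,"wz":0},{"dx":301,"dy":-258,"dz":0,"wx":0,"wy":0,"wz":0},{"dx":301,"dy":-258,"dz":0,"wx":0,"wy":0,"wz":0},{"dx":301,"dy":-258,"dz":0,"wx":0,"wy":0,"wz":0},{"dx":301,"dy":-258,"dz":0,"wx":0,"wy":0,"wz":0},{"dx":301,"dy":-258,"dz":0,"wx":0,"wy":0,"wz":0},{"dx":301,"dy":-258,"dz":0,"wx":0,"wy":0,"wz":0},{"dx":301,"dy":-258,"dz":0,"wx":0,"wy":0,"wz":0},{"dx":301,"dy":-258,"dz":0,"wx":0,"wy":0,"wz":0},{"dx":301,"dy":-258,"dz":0,"wx":0,"wy":0,"wz":0},{"dx":301,"dy":-258,"dz":0,"wx":0,"wy":0,"wz":0}]' 1
cat >> h.py <<'E'
def cups(d,z=.048,out=None):
    g=cv2.GaussianBlur(cv2.cvtColor(d["frame"],cv2.COLOR_RGB2GRAY),(3,3),0); im=d["frame"][:,:,::-1].copy()
    c=cv2.HoughCircles(g,cv2.HOUGH_GRADIENT_ALT,1,40,param1=100,param2=.6,minRadius=20,maxRadius=45)
    if c is None: print("none")
    else:
        for u,v,rr in c.reshape(-1,3)[:10]: print((int(u),int(v),int(rr)),np.round(back(d,(u,v),z),4)); cv2.circle(im,(int(u),int(v)),int(rr),(0,0,255),1)
    if out: cv2.imwrite("pics/"+out,cv2.resize(im,None,fx=1.5,fy=1.5))
E
python3 - <<'E'
from h import *
st();d=snap("wrist");np.savez("pics/w6.npz",**d);cups(d,out="w6.png")
E
```

```text
clock: 34.53
tool_pos: [0.4238, 0.34, 0.194]
ee_rot: [0.736, 0.677, -0.001, 0.0]
wrist_force: [1.0, -1.1, -0.0]
opening: 1.0
34.5 [0.4238 0.34   0.194 ] [ 1.  -1.1 -0. ] 1.0 j [ 1.05 -0.11 -0.13 -0.   -1.55 -2.7 ]
(259, 180, 24) [0.4216 0.3423 0.048 ]
(21, 248, 28) [0.4779 0.0683 0.048 ]
(353, 220, 24) [0.4745 0.4409 0.048 ]
(268, 267, 23) [0.5242 0.3443 0.048 ]
```

View pics/w6.png

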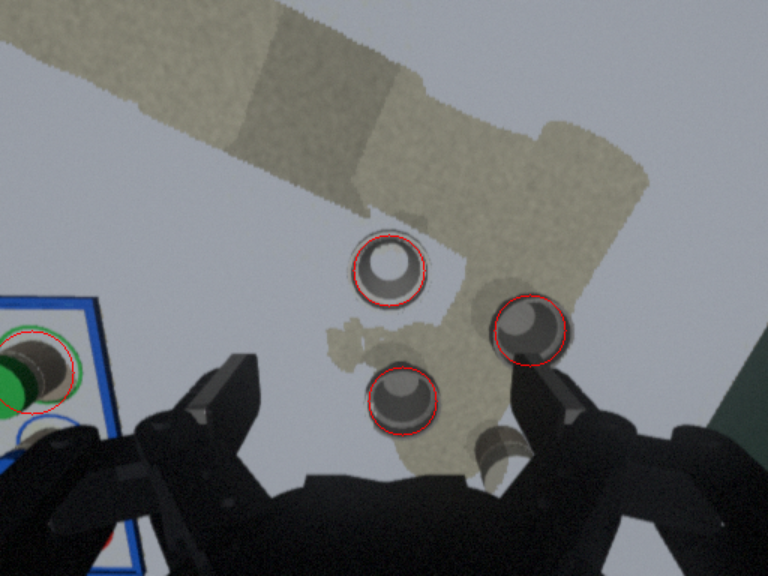

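```bash
python3 - <<'E'
from h import *
go(.4235,.341,.024,85)
E
python3 -m pendant '[{"dx":1,"dy":0,"dz":40,"wx":0,"wy":0,"wz":0},{"dx":1,"dy":0,"dz":80,"wx":0,"wy":0,"wz":0},{"dx":1,"dy":0,"dz":110,"wx":0,"wy":0,"wz":0},{"dx":1,"dy":0,"dz":140,"wx":0,"wy":0,"wz":0},{"dx":1,"dy":0,"dz":160,"wx":0,"wy":0,"wz":0},{"dx":1,"dy":0,"dz":170,"wx":0,"wy":0,"wz":0},{"dx":1,"dy":0,"dz":170,"wx":0,"wy":0,"wz":0},{"dx":1,"dy":0,"dz":170,"wx":0,"wy":0,"wz":0}]' 1
python3 -m pendant '[{"dx":0,"dy":0,"dz":0,"wx":0,"wy":0,"wz":0},{"dx":0,"dy":0,"dz":0,"wx":0,"wy":0,"wz":0},{"dx":0,"dy":0,"dz":0,"wx":0,"wy":0,"wz":0},{"dx":0,"dy":0,"dz":0,"wx":0,"wy":0,"wz":0},{"dx":0,"dy":0,"dz":0,"wx":0,"wy":0,"wz":0},{"dx":0,"dy":0,"dz":0,"wx":0,"wy":0,"wz":0},{"dx":0,"dy":0,"dz":0,"wx":0,"wy":0,"wz":0}]' -1
python3 -m pendant '[{"dx":0,"dy":0,"dz":-20,"wx":0,"wy":0,"wz":0},{"dx":0,"dy":0,"dz":-50,"wx":0,"wy":0,"wz":0},{"dx":0,"dy":0,"dz":-90,"wx":0,"wy":0,"wz":0},{"dx":0,"dy":0,"dz":-130,"wx":0,"wy":0,"wz":0},{"dx":0,"dy":0,"dz":-130,"wx":0,"wy":0,"wz":0}]'
python3 - <<'E'
from h import *
st();go(.635,-.0735,.15,85)
E
```

```text
d [  2.   -0.9 170.3] w [-0.07  0.13  0.12] jaw 85.1 -> 85.0 j6 -2.7
clock: 35.25
tool_pos: [0.4259, 0.34, 0.0262]
ee_rot: [0.737, 0.676, -0.0, 0.0]
wrist_force: [-0.0, 0.3, 0.7]
opening: 1.002
clock: 35.83
tool_pos: [0.4264, 0.3416, 0.0285]
ee_rot: [0.737, 0.676, 0.002, 0.0]
wrist_force: [1.3, -0.8, 5.0]
opening: 0.682
clock: 36.25
tool_pos: [0.4281, 0.3428, 0.1665]
ee_rot: [0.737, 0.676, 0.008, -0.0]
wrist_force: [0.9, 0.4, 1.1]
opening: 0.676
36.2 [0.4281 0.3428 0.1665] [0.9 0.4 1.1] 0.676 j [ 1.04 -0.11 -0.18  0.   -1.49 -2.7 ]
d [-397.2  241.6   14.5] w [ 0.57 -0.64  0.08] jaw 85.1 -> 85.0 j6 -2.7
```

```bash
python3 -m pendant '[{"dx":-198,"dy":122,"dz":0,"wx":0,"wy":0,"wz":0},{"dx":-198,"dy":122,"dz":0,"wx":0,"wy":0,"wz":0},{"dx":-198,"dy":122,"dz":0,"wx":0,"wy":0,"wz":0},{"dx":-198,"dy":122,"dz":0,"wx":0,"wy":0,"wz":0},{"dx":-396,"dy":243,"dz":0,"wx":0,"wy":0,"wz":0},{"dx":-396,"dy":243,"dz":0,"wx":0,"wy":0,"wz":0},{"dx":-396,"dy":243,"dz":0,"wx":0,"wy":0,"wz":0},{"dx":-396,"dy":243,"dz":0,"wx":0,"wy":0,"wz":0},{"dx":-396,"dy":243,"dz":0,"wx":0,"wy":0,"wz":0},{"dx":-396,"dy":243,"dz":0,"wx":0,"wy":0,"wz":0},{"dx":-396,"dy":243,"dz":0,"wx":0,"wy":0,"wz":0},{"dx":-396,"dy":243,"dz":0,"wx":0,"wy":0,"wz":0}]'
python3 -m pendant '[{"dx":0,"dy":0,"dz":0,"wx":0,"wy":0,"wz":0},{"dx":0,"dy":0,"dz":0,"wx":0,"wy":0,"wz":0},{"dx":0,"dy":0,"dz":0,"wx":0,"wy":0,"wz":0},{"dx":0,"dy":0,"dz":0,"wx":0,"wy":0,"wz":0}]'
python3 - <<'E'
from h import *
st();go(.6365,-.0735,.033,85)
E
```

```text
clock: 37.25
tool_pos: [0.6343, -0.0803, 0.1551]
ee_rot: [0.739, 0.674, -0.001, 0.0]
wrist_force: [-0.5, 1.5, -0.5]
opening: 0.68
clock: 37.58
tool_pos: [0.633, -0.0737, 0.1563]
ee_rot: [0.736, 0.677, 0.0, 0.0]
wrist_force: [0.1, -0.6, -0.1]
opening: 0.677
37.6 [ 0.633  -0.0737  0.1563] [ 0.1 -0.6 -0.1] 0.677 j [ 0.2   0.14  0.06 -0.   -1.49 -1.85]
d [  0.4   3.3 123.3] w [ 0.05 -0.02  0.15] jaw 85.2 -> 85.0 j6 -1.85
```

```bash
python3 -m pendant '[{"dx":0,"dy":3,"dz":40,"wx":0,"wy":0,"wz":0},{"dx":0,"dy":3,"dz":70,"wx":0,"wy":0,"wz":0},{"dx":0,"dy":3,"dz":95,"wx":0,"wy":0,"wz":0},{"dx":0,"dy":3,"dz":110,"wx":0,"wy":0,"wz":0},{"dx":0,"dy":3,"dz":118,"wx":0,"wy":0,"wz":0},{"dx":0,"dy":3,"dz":122,"wx":0,"wy":0,"wz":0},{"dx":0,"dy":3,"dz":124,"wx":0,"wy":0,"wz":0},{"dx":0,"dy":3,"dz":124,"wx":0,"wy":0,"wz":0},{"dx":0,"dy":3,"dz":124,"wx":0,"wy":0,"wz":0}]'
python3 -m pendant '[{"dx":0,"dy":0,"dz":0,"wx":0,"wy":0,"wz":0},{"dx":0,"dy":0,"dz":0,"wx":0,"wy":0,"wz":0},{"dx":0,"dy":0,"dz":0,"wx":0,"wy":0,"wz":0},{"dx":0,"dy":0,"dz":0,"wx":0,"wy":0,"wz":0},{"dx":0,"dy":0,"dz":0,"wx":0,"wy":0,"wz":0},{"dx":0,"dy":0,"dz":-20,"wx":0,"wy":0,"wz":0},{"dx":0,"dy":0,"dz":-60,"wx":0,"wy":0,"wz":0},{"dx":0,"dy":0,"dz":-100,"wx":0,"wy":0,"wz":0},{"dx":0,"dy":0,"dz":-140,"wx":0,"wy":0,"wz":0},{"dx":0,"dy":0,"dz":-160,"wx":0,"wy":0,"wz":0},{"dx":0,"dy":0,"dz":-160,"wx":0,"wy":0,"wz":0},{"dx":0,"dy":0,"dz":-160,"wx":0,"wy":0,"wz":0}]' 0.75
python3 - <<'E'
from h import *
st();d=snap("wrist");cups(d,z=.052);d=snap("top");cups(d,z=.052);go(.527,.3425,.19,85)
E
```

```text
clock: 38.33
tool_pos: [0.637, -0.075, 0.0334]
ee_rot: [0.737, 0.676, 0.001, 0.001]
wrist_force: [0.1, -0.2, -0.3]
opening: 0.675
clock: 39.33
tool_pos: [0.6368, -0.0751, 0.194]
ee_rot: [0.737, 0.676, 0.002, 0.001]
wrist_force: [0.4, -0.3, -0.9]
opening: 0.875
39.3 [ 0.6368 -0.0751  0.194 ] [ 0.4 -0.3 -0.9] 0.875 j [ 0.19  0.14  0.13  0.   -1.55 -1.85]
(256, 177, 25) [ 0.631  -0.0752  0.052 ]
(250, 66, 38) [ 0.525  -0.0717  0.052 ]
(341, 111, 32) [0.5728 0.0126 0.052 ]
(336, 184, 30) [0.6455 0.0071 0.052 ]
(349, 28, 36) [0.5012 0.0202 0.052 ]
(478, 257, 32) [0.7435 0.1647 0.052 ]
(341, 111, 23) [0.5728 0.0126 0.052 ]
(349, 28, 24) [0.5012 0.0202 0.052 ]
(336, 184, 21) [0.6455 0.0071 0.052 ]
(329, 125, 28) [ 0.7903 -0.1541  0.052 ]
d [ 406.6 -144.3    1. ] w [-0.09 -0.01  0.06] jaw 85.1 -> 85.0 j6 -1.85
```

```bash
python3 -m pendant '[{"dx":203,"dy":-71,"dz":0,"wx":0,"wy":0,"wz":0},{"dx":203,"dy":-71,"dz":0,"wx":0,"wy":0,"wz":0},{"dx":203,"dy":-71,"dz":0,"wx":0,"wy":0,"wz":0},{"dx":203,"dy":-71,"dz":0,"wx":0,"wy":0,"wz":0},{"dx":406,"dy":-141,"dz":2,"wx":0,"wy":0,"wz":0},{"dx":406,"dy":-141,"dz":2,"wx":0,"wy":0,"wz":0},{"dx":406,"dy":-141,"dz":2,"wx":0,"wy":0,"wz":0},{"dx":406,"dy":-141,"dz":2,"wx":0,"wy":0,"wz":0},{"dx":406,"dy":-141,"dz":2,"wx":0,"wy":0,"wz":0},{"dx":406,"dy":-141,"dz":2,"wx":0,"wy":0,"wz":0},{"dx":406,"dy":-141,"dz":2,"wx":0,"wy":0,"wz":0}]' 1
python3 -m pendant '[{"dx":0,"dy":0,"dz":0,"wx":0,"wy":0,"wz":0},{"dx":0,"dy":0,"dz":0,"wx":0,"wy":0,"wz":0},{"dx":0,"dy":0,"dz":0,"wx":0,"wy":0,"wz":0},{"dx":0,"dy":0,"dz":0,"wx":0,"wy":0,"wz":0}]'
python3 - <<'E'
from h import *
st();d=snap("wrist");cups(d)
E
```

```text
clock: 40.35
tool_pos: [0.5282, 0.3456, 0.187]
ee_rot: [0.736, 0.677, -0.002, -0.0]
wrist_force: [0.7, -1.2, -0.3]
opening: 0.998
clock: 40.68
tool_pos: [0.531, 0.3403, 0.1894]
ee_rot: [0.737, 0.675, -0.0, 0.0]
wrist_force: [0.5, -0.9, 0.6]
opening: 1.003
40.7 [0.531  0.3403 0.1894] [ 0.5 -0.9  0.6] 1.003 j [ 0.89  0.12  0.09  0.   -1.54 -2.55]
(354, 122, 27) [0.4779 0.4404 0.048 ]
(261, 178, 25) [0.5259 0.3451 0.048 ]
(6, 233, 31) [0.5631 0.0624 0.048 ]
(1, 168, 25) [0.4925 0.0805 0.048 ]
```

```bash
python3 -m pendant '[{"dx":4,"dy":0,"dz":40,"wx":0,"wy":0,"wz":0},{"dx":4,"dy":0,"dz":80,"wx":0,"wy":0,"wz":0},{"dx":4,"dy":0,"dz":110,"wx":0,"wy":0,"wz":0},{"dx":4,"dy":0,"dz":140,"wx":0,"wy":0,"wz":0},{"dx":4,"dy":0,"dz":157,"wx":0,"wy":0,"wz":0},{"dx":4,"dy":0,"dz":163,"wx":0,"wy":0,"wz":0},{"dx":4,"dy":0,"dz":163,"wx":0,"wy":0,"wz":0},{"dx":4,"dy":0,"dz":163,"wx":0,"wy":0,"wz":0}]' 1
python3 -m pendant '[{"dx":0,"dy":0,"dz":0,"wx":0,"wy":0,"wz":0},{"dx":0,"dy":0,"dz":0,"wx":0,"wy":0,"wz":0},{"dx":0,"dy":0,"dz":0,"wx":0,"wy":0,"wz":0},{"dx":0,"dy":0,"dz":0,"wx":0,"wy":0,"wz":0},{"dx":0,"dy":0,"dz":0,"wx":0,"wy":0,"wz":0},{"dx":0,"dy":0,"dz":0,"wx":0,"wy":0,"wz":0},{"dx":0,"dy":0,"dz":0,"wx":0,"wy":0,"wz":0}]' -1
python3 -m pendant '[{"dx":0,"dy":0,"dz":-20,"wx":0,"wy":0,"wz":0},{"dx":0,"dy":0,"dz":-50,"wx":0,"wy":0,"wz":0},{"dx":0,"dy":0,"dz":-90,"wx":0,"wy":0,"wz":0},{"dx":0,"dy":0,"dz":-130,"wx":0,"wy":0,"wz":0},{"dx":0,"dy":0,"dz":-140,"wx":0,"wy":0,"wz":0},{"dx":0,"dy":0,"dz":-140,"wx":0,"wy":0,"wz":0},{"dx":0,"dy":0,"dz":-140,"wx":0,"wy":0,"wz":0}]'
python3 - <<'E'
from h import *
st();go(.637,-.075,.17,85)
E
```

```text
clock: 41.4
tool_pos: [0.5319, 0.3453, 0.0282]
ee_rot: [0.737, 0.676, 0.001, 0.0]
wrist_force: [-0.1, -0.1, 0.9]
opening: 1.0
clock: 41.98
tool_pos: [0.5323, 0.3463, 0.0296]
ee_rot: [0.737, 0.676, 0.002, 0.0]
wrist_force: [-0.4, -0.4, 6.4]
opening: 0.675
clock: 42.57
tool_pos: [0.5311, 0.3459, 0.168]
ee_rot: [0.737, 0.676, 0.001, -0.0]
wrist_force: [0.2, -0.5, -1.5]
opening: 0.677
42.6 [0.5311 0.3459 0.168 ] [ 0.2 -0.5 -1.5] 0.677 j [ 0.89  0.13  0.06 -0.   -1.5  -2.55]
d [-410.3  141.8   -2.8] w [ 0.06 -0.14  0.06] jaw 85.1 -> 85.0 j6 -2.55
```

```bash
python3 -m pendant '[{"dx":-205,"dy":71,"dz":0,"wx":0,"wy":0,"wz":0},{"dx":-205,"dy":71,"dz":0,"wx":0,"wy":0,"wz":0},{"dx":-205,"dy":71,"dz":0,"wx":0,"wy":0,"wz":0},{"dx":-205,"dy":71,"dz":0,"wx":0,"wy":0,"wz":0},{"dx":-410,"dy":142,"dz":0,"wx":0,"wy":0,"wz":0},{"dx":-410,"dy":142,"dz":0,"wx":0,"wy":0,"wz":0},{"dx":-410,"dy":142,"dz":0,"wx":0,"wy":0,"wz":0},{"dx":-410,"dy":142,"dz":0,"wx":0,"wy":0,"wz":0},{"dx":-410,"dy":142,"dz":0,"wx":0,"wy":0,"wz":0},{"dx":-410,"dy":142,"dz":0,"wx":0,"wy":0,"wz":0},{"dx":-410,"dy":142,"dz":0,"wx":0,"wy":0,"wz":0},{"dx":-410,"dy":142,"dz":0,"wx":0,"wy":0,"wz":0}]'
python3 -m pendant '[{"dx":0,"dy":0,"dz":0,"wx":0,"wy":0,"wz":0},{"dx":0,"dy":0,"dz":0,"wx":0,"wy":0,"wz":0},{"dx":0,"dy":0,"dz":0,"wx":0,"wy":0,"wz":0},{"dx":0,"dy":0,"dz":0,"wx":0,"wy":0,"wz":0},{"dx":0,"dy":0,"dz":0,"wx":0,"wy":0,"wz":0}]'
python3 - <<'E'
from h import *
st();go(.637,-.075,.09,85)
E
```

```text
clock: 43.57
tool_pos: [0.6366, -0.0793, 0.1643]
ee_rot: [0.739, 0.674, -0.002, -0.001]
wrist_force: [-0.4, 1.1, -0.9]
opening: 0.681
clock: 43.98
tool_pos: [0.6371, -0.0742, 0.1669]
ee_rot: [0.736, 0.677, 0.0, 0.0]
wrist_force: [0.7, -0.3, -0.4]
opening: 0.681
44.0 [ 0.6371 -0.0742  0.1669] [ 0.7 -0.3 -0.4] 0.681 j [ 0.2   0.15  0.09  0.   -1.51 -1.85]
d [-0.8 -0.  76.9] w [ 0.01 -0.    0.14] jaw 85.1 -> 85.0 j6 -1.85
```

Lower to just inside, check, then nest and check the force before releasing.

```bash
python3 -m pendant '[{"dx":-0.8,"dy":0,"dz":40,"wx":0,"wy":0,"wz":0},{"dx":-0.8,"dy":0,"dz":70,"wx":0,"wy":0,"wz":0},{"dx":-0.8,"dy":0,"dz":85,"wx":0,"wy":0,"wz":0},{"dx":-0.8,"dy":0,"dz":95,"wx":0,"wy":0,"wz":0},{"dx":-0.8,"dy":0,"dz":105,"wx":0,"wy":0,"wz":0},{"dx":-0.8,"dy":0,"dz":112,"wx":0,"wy":0,"wz":0},{"dx":-0.8,"dy":0,"dz":112,"wx":0,"wy":0,"wz":0},{"dx":-0.8,"dy":0,"dz":112,"wx":0,"wy":0,"wz":0}]'
python3 -m pendant '[{"dx":0,"dy":0,"dz":2,"wx":0,"wy":0,"wz":0},{"dx":0,"dy":0,"dz":4,"wx":0,"wy":0,"wz":0},{"dx":0,"dy":0,"dz":6,"wx":0,"wy":0,"wz":0},{"dx":0,"dy":0,"dz":6,"wx":0,"wy":0,"wz":0},{"dx":0,"dy":0,"dz":6,"wx":0,"wy":0,"wz":0}]'
```

```text
clock: 44.65
tool_pos: [0.6375, -0.076, 0.0556]
ee_rot: [0.737, 0.676, 0.0, 0.0]
wrist_force: [0.4, -0.7, -0.4]
opening: 0.682
clock: 45.07
tool_pos: [0.637, -0.0761, 0.0488]
ee_rot: [0.737, 0.676, -0.0, -0.0]
wrist_force: [1.0, 0.0, -0.2]
opening: 0.679
```

```bash
python3 -m pendant '[{"dx":0,"dy":0,"dz":0.7,"wx":0,"wy":0,"wz":0},{"dx":0,"dy":0,"dz":0.7,"wx":0,"wy":0,"wz":0},{"dx":0,"dy":0,"dz":0.7,"wx":0,"wy":0,"wz":0},{"dx":0,"dy":0,"dz":0.7,"wx":0,"wy":0,"wz":0},{"dx":0,"dy":0,"dz":0.7,"wx":0,"wy":0,"wz":0},{"dx":0,"dy":0,"dz":-20,"wx":0,"wy":0,"wz":0},{"dx":0,"dy":0,"dz":-60,"wx":0,"wy":0,"wz":0},{"dx":0,"dy":0,"dz":-100,"wx":0,"wy":0,"wz":0},{"dx":0,"dy":0,"dz":-140,"wx":0,"wy":0,"wz":0},{"dx":0,"dy":0,"dz":-160,"wx":0,"wy":0,"wz":0},{"dx":0,"dy":0,"dz":-160,"wx":0,"wy":0,"wz":0},{"dx":0,"dy":0,"dz":-160,"wx":0,"wy":0,"wz":0}]' 0.75
python3 - <<'E'
from h import *
st();d=snap("wrist");cups(d,z=.066,out="w7.png");go(.484,.4425,.19,85)
E
```

```text
clock: 46.07
tool_pos: [0.6377, -0.076, 0.2108]
ee_rot: [0.737, 0.676, 0.002, 0.001]
wrist_force: [-0.1, -0.3, -1.6]
opening: 0.882
46.1 [ 0.6377 -0.076   0.2108] [-0.1 -0.3 -1.6] 0.882 j [ 0.19  0.15  0.16  0.   -1.58 -1.85]
(256, 176, 25) [ 0.6314 -0.076   0.066 ]
(332, 178, 28) [0.6403 0.0029 0.066 ]
(337, 113, 27) [0.5752 0.0087 0.066 ]
(465, 248, 32) [0.7336 0.1503 0.066 ]
(337, 113, 37) [0.5752 0.0087 0.066 ]
(346, 34, 34) [0.506  0.0176 0.066 ]
(346, 34, 25) [0.506  0.0176 0.066 ]
(42, 157, 24) [ 0.5929 -0.2927  0.066 ]
(465, 248, 22) [0.7336 0.1503 0.066 ]
d [ 503.2 -197.1   18.9] w [ 0.   -0.03  0.06] jaw 85.1 -> 85.0 j6 -1.85
```

View pics/w7.png

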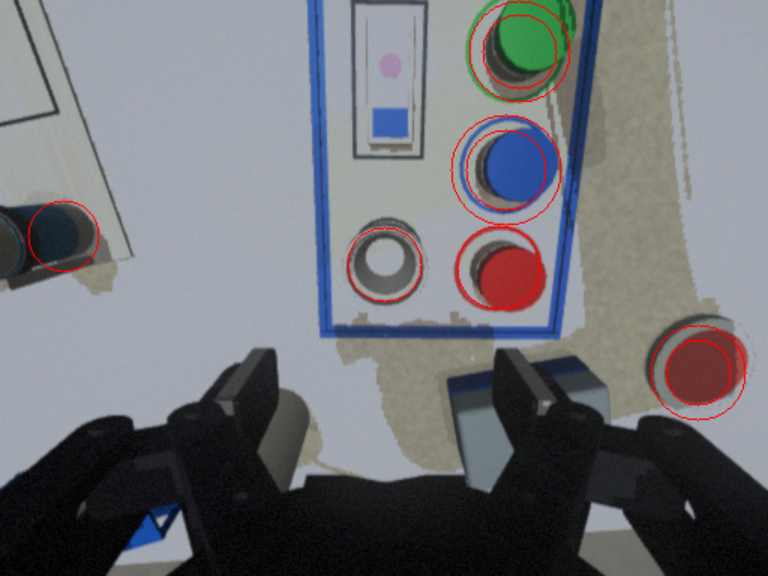

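```bash
python3 -m pendant '[{"dx":250,"dy":-98,"dz":0,"wx":0,"wy":0,"wz":0},{"dx":250,"dy":-98,"dz":0,"wx":0,"wy":0,"wz":0},{"dx":250,"dy":-98,"dz":0,"wx":0,"wy":0,"wz":0},{"dx":250,"dy":-98,"dz":0,"wx":0,"wy":0,"wz":0},{"dx":250,"dy":-98,"dz":0,"wx":0,"wy":0,"wz":0},{"dx":450,"dy":-176,"dz":15,"wx":0,"wy":0,"wz":0},{"dx":450,"dy":-176,"dz":15,"wx":0,"wy":0,"wz":0},{"dx":450,"dy":-176,"dz":15,"wx":0,"wy":0,"wz":0},{"dx":450,"dy":-176,"dz":15,"wx":0,"wy":0,"wz":0},{"dx":450,"dy":-176,"dz":15,"wx":0,"wy":0,"wz":0},{"dx":450,"dy":-176,"dz":15,"wx":0,"wy":0,"wz":0},{"dx":450,"dy":-176,"dz":15,"wx":0,"wy":0,"wz":0}]' 1
python3 -m pendant '[{"dx":53,"dy":-21,"dz":4,"wx":0,"wy":0,"wz":0},{"dx":53,"dy":-21,"dz":4,"wx":0,"wy":0,"wz":0},{"dx":53,"dy":-21,"dz":4,"wx":0,"wy":0,"wz":0},{"dx":53,"dy":-21,"dz":4,"wx":0,"wy":0,"wz":0},{"dx":53,"dy":-21,"dz":4,"wx":0,"wy":0,"wz":0},{"dx":53,"dy":-21,"dz":4,"wx":0,"wy":0,"wz":0}]'
python3 - <<'E'
from h import *
st();d=snap("wrist");cups(d)
E
```

```text
clock: 47.12
tool_pos: [0.4981, 0.3902, 0.1908]
ee_rot: [0.736, 0.677, -0.002, -0.0]
wrist_force: [1.5, -1.1, 0.5]
opening: 1.004
clock: 47.62
tool_pos: [0.4846, 0.441, 0.1896]
ee_rot: [0.737, 0.676, -0.0, 0.0]
wrist_force: [0.3, -0.2, 0.8]
opening: 1.0
47.6 [0.4846 0.441  0.1896] [ 0.3 -0.2  0.8] 1.0 j [ 1.04  0.19  0.17  0.   -1.55 -2.7 ]
(258, 175, 25) [0.4762 0.4429 0.048 ]
```

```bash
python3 -m pendant '[{"dx":2,"dy":-2.2,"dz":40,"wx":0,"wy":0,"wz":0},{"dx":2,"dy":-2.2,"dz":80,"wx":0,"wy":0,"wz":0},{"dx":2,"dy":-2.2,"dz":110,"wx":0,"wy":0,"wz":0},{"dx":2,"dy":-2.2,"dz":140,"wx":0,"wy":0,"wz":0},{"dx":2,"dy":-2.2,"dz":157,"wx":0,"wy":0,"wz":0},{"dx":2,"dy":-2.2,"dz":163,"wx":0,"wy":0,"wz":0},{"dx":2,"dy":-2.2,"dz":163,"wx":0,"wy":0,"wz":0},{"dx":2,"dy":-2.2,"dz":163,"wx":0,"wy":0,"wz":0}]' 1
python3 -m pendant '[{"dx":0,"dy":0,"dz":0,"wx":0,"wy":0,"wz":0},{"dx":0,"dy":0,"dz":0,"wx":0,"wy":0,"wz":0},{"dx":0,"dy":0,"dz":0,"wx":0,"wy":0,"wz":0},{"dx":0,"dy":0,"dz":0,"wx":0,"wy":0,"wz":0},{"dx":0,"dy":0,"dz":0,"wx":0,"wy":0,"wz":0},{"dx":0,"dy":0,"dz":0,"wx":0,"wy":0,"wz":0},{"dx":0,"dy":0,"dz":0,"wx":0,"wy":0,"wz":0}]' -1
python3 -m pendant '[{"dx":0,"dy":0,"dz":-20,"wx":0,"wy":0,"wz":0},{"dx":0,"dy":0,"dz":-50,"wx":0,"wy":0,"wz":0},{"dx":0,"dy":0,"dz":-90,"wx":0,"wy":0,"wz":0},{"dx":0,"dy":0,"dz":-130,"wx":0,"wy":0,"wz":0},{"dx":0,"dy":0,"dz":-140,"wx":0,"wy":0,"wz":0},{"dx":0,"dy":0,"dz":-140,"wx":0,"wy":0,"wz":0},{"dx":0,"dy":0,"dz":-140,"wx":0,"wy":0,"wz":0}]'
python3 - <<'E'
from h import *
st();go(.637,-.0757,.17,85)
E
```

```text
clock: 48.33
tool_pos: [0.483, 0.4443, 0.0284]
ee_rot: [0.737, 0.676, 0.001, 0.0]
wrist_force: [-0.1, -0.2, -0.3]
opening: 0.999
clock: 48.92
tool_pos: [0.4832, 0.4453, 0.0297]
ee_rot: [0.737, 0.676, 0.002, 0.0]
wrist_force: [-0.6, 0.2, 6.1]
opening: 0.676
clock: 49.5
tool_pos: [0.4821, 0.4447, 0.1681]
ee_rot: [0.737, 0.676, 0.001, -0.001]
wrist_force: [0.2, 0.1, -1.9]
opening: 0.681
49.5 [0.4821 0.4447 0.1681] [ 0.2  0.1 -1.9] 0.681 j [ 1.05  0.19  0.13 -0.   -1.51 -2.71]
d [-505.1  199.1   -3.1] w [ 0.03 -0.14  0.06] jaw 85.1 -> 85.0 j6 -2.71
```

```bash
python3 -m pendant '[{"dx":-250,"dy":99,"dz":0,"wx":0,"wy":0,"wz":0},{"dx":-250,"dy":99,"dz":0,"wx":0,"wy":0,"wz":0},{"dx":-250,"dy":99,"dz":0,"wx":0,"wy":0,"wz":0},{"dx":-250,"dy":99,"dz":0,"wx":0,"wy":0,"wz":0},{"dx":-250,"dy":99,"dz":0,"wx":0,"wy":0,"wz":0},{"dx":-450,"dy":177,"dz":0,"wx":0,"wy":0,"wz":0},{"dx":-450,"dy":177,"dz":0,"wx":0,"wy":0,"wz":0},{"dx":-450,"dy":177,"dz":0,"wx":0,"wy":0,"wz":0},{"dx":-450,"dy":177,"dz":0,"wx":0,"wy":0,"wz":0},{"dx":-450,"dy":177,"dz":0,"wx":0,"wy":0,"wz":0},{"dx":-450,"dy":177,"dz":0,"wx":0,"wy":0,"wz":0},{"dx":-450,"dy":177,"dz":0,"wx":0,"wy":0,"wz":0}]'
python3 -m pendant '[{"dx":-30,"dy":12,"dz":0,"wx":0,"wy":0,"wz":0},{"dx":-55,"dy":22.5,"dz":0,"wx":0,"wy":0,"wz":0},{"dx":-55,"dy":22.5,"dz":0,"wx":0,"wy":0,"wz":0},{"dx":-55,"dy":22.5,"dz":0,"wx":0,"wy":0,"wz":0},{"dx":-55,"dy":22.5,"dz":0,"wx":0,"wy":0,"wz":0},{"dx":-55,"dy":22.5,"dz":0,"wx":0,"wy":0,"wz":0},{"dx":-55,"dy":22.5,"dz":0,"wx":0,"wy":0,"wz":0},{"dx":-55,"dy":22.5,"dz":0,"wx":0,"wy":0,"wz":0}]'
python3 - <<'E'
from h import *
st();go(.6375,-.0757,.0635,85)
E
```

```text
clock: 50.5
tool_pos: [0.6193, -0.023, 0.1649]
ee_rot: [0.738, 0.675, -0.001, -0.001]
wrist_force: [-0.1, 0.8, -0.7]
opening: 0.683
clock: 51.17
tool_pos: [0.6373, -0.0751, 0.1669]
ee_rot: [0.736, 0.676, 0.0, 0.0]
wrist_force: [-0.2, 0.7, 0.1]
opening: 0.68
51.2 [ 0.6373 -0.0751  0.1669] [-0.2  0.7  0.1] 0.68 j [ 0.19  0.15  0.09 -0.   -1.51 -1.85]
d [ -0.5   0.3 103.4] w [ 0.01 -0.    0.14] jaw 85.1 -> 85.0 j6 -1.85
```

```bash
python3 -m pendant '[{"dx":-0.5,"dy":0.3,"dz":40,"wx":0,"wy":0,"wz":0},{"dx":-0.5,"dy":0.3,"dz":60,"wx":0,"wy":0,"wz":0},{"dx":-0.5,"dy":0.3,"dz":72,"wx":0,"wy":0,"wz":0},{"dx":-0.5,"dy":0.3,"dz":82,"wx":0,"wy":0,"wz":0},{"dx":-0.5,"dy":0.3,"dz":90,"wx":0,"wy":0,"wz":0},{"dx":-0.5,"dy":0.3,"dz":97,"wx":0,"wy":0,"wz":0},{"dx":-0.5,"dy":0.3,"dz":97,"wx":0,"wy":0,"wz":0},{"dx":-0.5,"dy":0.3,"dz":97,"wx":0,"wy":0,"wz":0}]'
python3 -m pendant '[{"dx":0,"dy":0,"dz":2,"wx":0,"wy":0,"wz":0},{"dx":0,"dy":0,"dz":4,"wx":0,"wy":0,"wz":0},{"dx":0,"dy":0,"dz":6,"wx":0,"wy":0,"wz":0},{"dx":0,"dy":0,"dz":7,"wx":0,"wy":0,"wz":0},{"dx":0,"dy":0,"dz":7,"wx":0,"wy":0,"wz":0},{"dx":0,"dy":0,"dz":7,"wx":0,"wy":0,"wz":0}]'
```

```text
clock: 51.83
tool_pos: [0.6379, -0.0767, 0.0705]
ee_rot: [0.737, 0.676, 0.0, 0.0]
wrist_force: [0.7, 1.4, -0.3]
opening: 0.677
clock: 52.33
tool_pos: [0.6376, -0.0767, 0.0629]
ee_rot: [0.737, 0.676, -0.0, 0.0]
wrist_force: [-1.4, 0.5, -1.1]
opening: 0.681
```

Free nesting; release, rise, retreat and check.

```bash
python3 -m pendant '[{"dx":0,"dy":0,"dz":0.7,"wx":0,"wy":0,"wz":0},{"dx":0,"dy":0,"dz":0.7,"wx":0,"wy":0,"wz":0},{"dx":0,"dy":0,"dz":0.7,"wx":0,"wy":0,"wz":0},{"dx":0,"dy":0,"dz":0.7,"wx":0,"wy":0,"wz":0},{"dx":0,"dy":0,"dz":0.7,"wx":0,"wy":0,"wz":0},{"dx":0,"dy":0,"dz":-20,"wx":0,"wy":0,"wz":0},{"dx":0,"dy":0,"dz":-60,"wx":0,"wy":0,"wz":0},{"dx":0,"dy":0,"dz":-100,"wx":0,"wy":0,"wz":0},{"dx":0,"dy":0,"dz":-140,"wx":0,"wy":0,"wz":0},{"dx":0,"dy":0,"dz":-160,"wx":0,"wy":0,"wz":0},{"dx":0,"dy":0,"dz":-160,"wx":0,"wy":0,"wz":0}]' 0.75
python3 -m pendant '[{"dx":40,"dy":-33,"dz":0,"wx":0,"wy":0,"wz":0},{"dx":80,"dy":-66,"dz":0,"wx":0,"wy":0,"wz":0},{"dx":120,"dy":-100,"dz":0,"wx":0,"wy":0,"wz":0},{"dx":160,"dy":-130,"dz":0,"wx":0,"wy":0,"wz":0},{"dx":190,"dy":-160,"dz":0,"wx":0,"wy":0,"wz":0},{"dx":220,"dy":-190,"dz":0,"wx":0,"wy":0,"wz":0},{"dx":250,"dy":-220,"dz":0,"wx":0,"wy":0,"wz":0},{"dx":280,"dy":-220,"dz":0,"wx":0,"wy":0,"wz":0},{"dx":280,"dy":-220,"dz":0,"wx":0,"wy":0,"wz":0},{"dx":280,"dy":-220,"dz":0,"wx":0,"wy":0,"wz":0},{"dx":280,"dy":-220,"dz":0,"wx":0,"wy":0,"wz":0}]'
python3 - <<'E'
from h import *
st();d=snap("top","t3.png",crop=(80,100,340,310),scale=3);jars(d)
d=snap("scene","s3.png",crop=(130,110,330,300),scale=3.1)
E
```

```text
clock: 53.25
tool_pos: [0.6395, -0.0772, 0.2306]
ee_rot: [0.737, 0.676, 0.004, 0.004]
wrist_force: [1.1, -1.1, 0.8]
opening: 0.881
clock: 54.17
tool_pos: [0.4419, 0.2223, 0.2226]
ee_rot: [0.736, 0.677, -0.0, -0.0]
wrist_force: [0.5, -0.0, -1.1]
opening: 0.875
54.2 [0.4419 0.2223 0.2226] [ 0.5 -0.  -1.1] 0.875 j [ 0.87 -0.24 -0.19 -0.   -1.62 -2.53]
g [252 228  18  18 257] [0.4913 0.0351 0.046 ]
r [189 129  24  24 458] [0.7531 0.1947 0.046 ]
r [257 164  18  20 265] [0.6601 0.0196 0.046 ]
b [256 196  17  19 252] [0.575  0.0248 0.046 ]
```

View pics/t3.png

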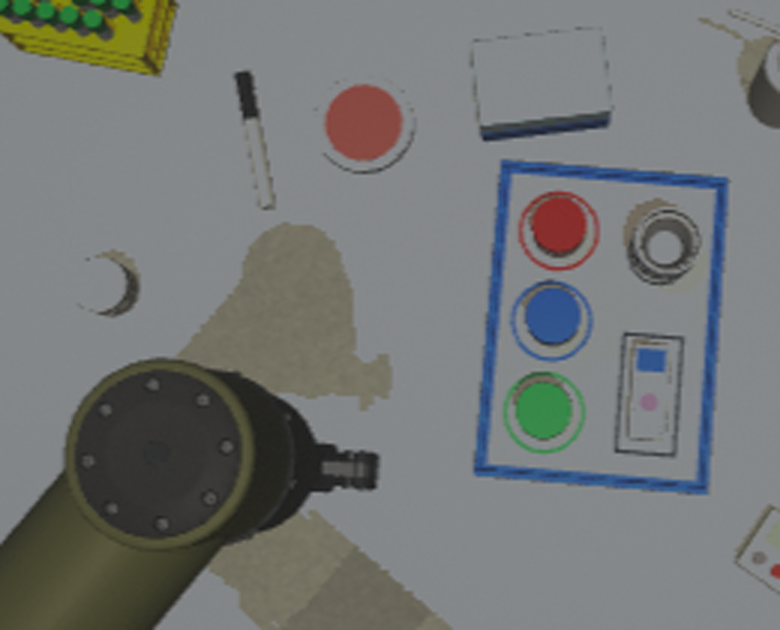

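View pics/s3.png

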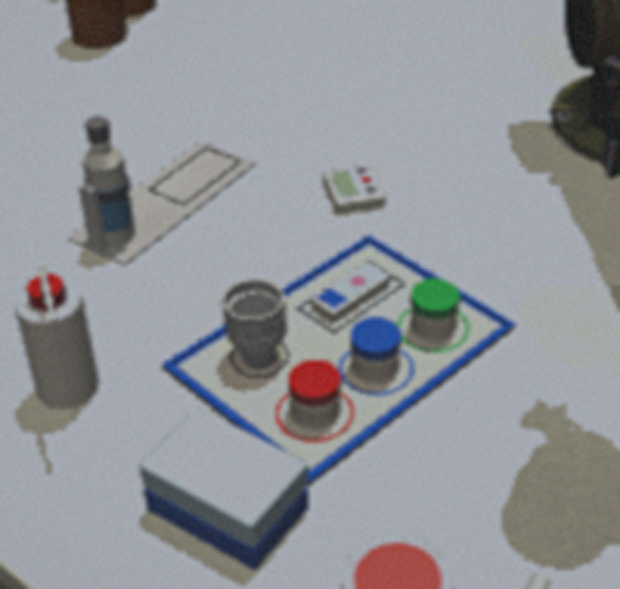

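```bash
python3 -c "
from h import *
jars(snap('top'));print(r.close_job())"
```

```text
g [252 228  18  18 255] [0.4913 0.0351 0.046 ]
r [189 129  24  24 458] [0.7531 0.1947 0.046 ]
r [257 164  18  20 264] [0.6601 0.0196 0.046 ]
b [256 196  17  19 253] [0.575  0.0248 0.046 ]
the job is handed in; nothing more can be done
None
```

The whole tray is made up and the job was handed in at about 54 s of robot time; no verdict was reported.

- **Carrier and spray:** I laid the carrier in the plate rectangle and gave the nozzle one short press. The fingertips reached 149 mm at about 11 N, which is the full 5 mm travel, and then let go. The carrier then went to the tray rectangle.
- **Jars:** All three coloured-cap jars were there, and each now stands in its own ring. The red one landed about 7 mm off centre, so I re-centred it with the jaws.
- **Cups:** All three cups are nested upright in one stack on the double ring. Each went in without resistance to within about 1 mm of its expected depth.

**Last checks:**
- The final top and scene pictures show the carrier inside its rectangle, the stack straight with its foot inside the outer ring, and the rest of the bench in view looking undisturbed.
- The jars measured within about 3 mm of their ring centres.
- The wrist camera read the stack about 3 mm off the ring centre, with 11 mm allowed.
- The top and wrist cameras disagreed by 2–5 mm on some positions, which the margins cover.
- I saw no jar knocked aside.

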